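# Make up the two counter kits at the post office

## Robot

A 7-joint arm with a two-finger parallel gripper is mounted at the origin on the work surface. World frame = base frame: x ahead of the robot, y to its left, z up, the work surface at z = 0. Lengths are in m, angles in rad, forces in N, time in s.
With the tool pointing down it reaches from about 0.4 to 0.85 m from the base axis. Payload 4.5 kg.
Tool frame: the origin (TCP) lies at the very end of the fingers, on their centre line; the grasp point (between the pads) lies 19 mm behind it; z points along the fingers, x is the direction in which the jaws open and shut, and the axes are right-handed (so a half turn about z gives the same grasp; the last joint's range is limited). The gripper opens to 88 mm and grips with 3 to 60 N. Pads are 18 mm wide; open, the fingers measure 123 mm over their backs; the gripper's body (75 mm by 187 mm) begins 45 mm behind the grasp point.
Start: joints at [1.348, 0.689, -0.195, 1.565, 0.157, 0.902, -0.215], TCP at [0.159, -0.605, 0.211] pointing down, gripper open.
Joint ranges: [-3.01, 3.01], [-0.46, 2.08], [-1.47, 1.51], [0.13, 2.56], [-1, 4.14], [0.04, 2.09], [-2.66, 2.66]. Speed limits (rad/s): [2.57, 2.57, 3.14, 3.14, 3.14, 3.14, 3.14].

## Interface

Orientations are given as a unit quaternion [x, y, z, w].
In Python, from plant import * gives the robot as it stands.
- The arm moves only by the tool apply_moves, never from a script. Its argument "series" is a list of rows, each an object of numbers: "x", "y", "z": the shift along the tool's x, y, z in units of 80 cm (1.0 is 80 cm); "wx", "wy", "wz": the turn, a rotation vector about the tool's x, y, z in units of pi rad (1.0 is pi rad); "fingers": the opening, from -1 (shut) to 1 (fully open), so that 0 is half open. In form: [{"x": .., "y": .., "z": .., "wx": .., "wy": .., "wz": .., "fingers": ..}, ...]. A call has 1 to 8 rows; each row shifts and turns the pose as measured when the row begins, along the tool's axes as they then stand; what a row does not reach is not made up. A row lasts 1/8 s, in which the tool goes at most 62.5 mm and 10.7 degrees, less where a joint would pass 70% of its speed; a pose out of reach is approached as far as the arm can. A call with a number of a shift or a turn outside -1 to 1 is refused whole. A call with a gripper value outside its range is refused whole. The fingers move at their own pace and stop on an object; "force" is the grip in N (left out, the last holds). Time passes only in rows, so rows that do not move let the fingers close. It gives the time, the measured TCP pose, the force and the opening at its end, in the units of the state.
- get_state(): the state, without advancing time (a new reading comes with each control period).
- snapshot(name): name is "scene" or "top" or "wrist"; returns (picture, depth): 480x640x3 uint8, red, green, blue; 480x640 float32, m along the optical axis (not along the pixel's ray), 0 where there is no reading.
- camera_model(name): a dict with "camera_matrix" (3x3 intrinsics, pixels), "dist_coeffs" ([k1, k2, p1, p2, k3] as OpenCV has them; the pictures are not rectified), "world_from_camera" (4x4, takes a point from camera to world coordinates). Camera axes: x right, y up, looking along -z (the intrinsics and any distortion apply to the point x, -y, -z); pixel columns grow to the right and rows downward; lengths in m; the calibration is good to about 2 mm. A picture is of the moment at which its call begins: read the wrist's pose just before it. camera_model takes no time and is no camera call; for the wrist camera it gives the pose at the moment of the call.
- finish_job(): hands the job in, once; it reports no verdict.
The state is a dict: "clock": time; "q": joint angles; "qd": joint speeds; "joint_torque": joint torques, N m; "tool_pos": TCP position; "eef_rot": TCP orientation; "contact_force": force on the tool from outside, world axes, zero at the start; "moment": the same for the moment, N m; "opening": opening from 0.0 (shut) to 1.0 (fully open).
Only numpy, scipy, OpenCV 4.12 (cv2) and the standard library are available. Lean on these libraries where they do the work, as an engineer would, in place of code of your own. Each camera call takes 0.05 s, during which the arm holds its last target. There are 200 camera calls.

## Task

Make up the kits for the two post-office counters. Parcel counter, in the long tray: the stapler lying lengthwise in the longest bay, the tape roll in the middle bay and the large weight in the shortest bay; letter counter, in the short tray: the date stamp in the larger bay and the small weight in the smaller bay. Everything must end flat on the bay floor, upright and let go; tip nothing over on the way and leave the bell and the ink bottle where they are.

Things in the scene. Friction and masses are not known exactly. Their poses are not given: they have to be found in the camera images.
- long_tray: Longer low wooden kit tray, fixed, 314 mm (its y) by 90 mm (its x), y within 10 deg of world y. Origin: centre of underside. Floor 5 mm thick; rim and dividers 5 mm thick, tops 17 mm above the desk. Three bays along y, each 80 mm in x, centred at x = 0: longest 140 mm in y, centre y = +82 mm; middle 90 mm, centre y = -38 mm; shortest 64 mm, centre y = -120 mm.
- short_tray: Shorter wooden kit tray, fixed, 161 mm (its y) by 90 mm (its x), y within 25 deg of world y. Origin: centre of underside. Floor 5 mm thick; rim and divider 5 mm thick, tops 17 mm above the desk. Two bays along y, each 80 mm in x, centred at x = 0: larger 90 mm in y, centre y = +30.5 mm; smaller 56 mm in y, centre y = -47.5 mm.
- stapler: Loose black desk stapler standing on its base: 110 mm long (its x), 36 mm wide (its y), 48 mm high, about 220 g. Origin: centre of its underside, z up. Its sides are flat and upright from 23 to 45 mm height: grip it across the 36 mm there.
- tape_roll: Loose roll of brown packing tape lying flat on its end, axis (z) upright: a cylinder 60 mm in diameter and 48 mm high, about 130 g; treat it as solid. Origin: centre of its underside.
- large_weight: The larger of two loose brass scale weights, about 500 g: a plain cylindrical body 46 mm in diameter up to 50 mm height, with a knob 30 mm in diameter above it, 80 mm high in all. Origin: centre of its underside, z up its axis. Grip it by the body.
- small_weight: The smaller loose brass scale weight, about 200 g: a cylindrical body 28 mm in diameter up to 36 mm height, with a knob 18 mm in diameter above it, 56 mm high in all. Origin: centre of its underside, z up its axis. Grip it by the body.
- date_stamp: Loose round hand stamp standing on its face: a steel foot 40 mm in diameter and 22 mm high, a thin neck, and a dark wooden handle 26 mm in diameter, upright-sided from 47 to 80 mm height; 88 mm high in all, about 160 g. Origin: centre of its underside, z up its axis. Grip it by the handle.
- bell: Bystander: a loose steel counter bell, 80 mm in diameter, 54 mm high, beyond the trays. Origin: centre of its underside.
- ink_bottle: Bystander: a loose ink bottle, 48 mm in diameter, 75 mm high, to the robot's left of the stock. Origin: centre of its underside.
- scale: Bystander: a fixed parcel scale with a carton on it, 250 mm (x) by 260 mm (y), 135 mm high in all, to the robot's right. Origin: centre of its underside.

How it is judged:
By the outcome, as a careful person would: the job done as asked, in the order asked, and still so for the second after the job is handed in, with the robot touching nothing.
It also fails if it takes over 125 s, if anything falls off the work surface, if the arm or the gripper's body presses on something with over 40 N, if the wrist force passes 120 N, or if a joint passes its speed limit or range.

## Working session

There is one attempt and no reset: what is moved stays moved. The work goes in short steps, Python scripts to look and compute and a tool call to move; the robot and the scene stay as the last step left them, time stands still between calls to the robot, and variables do not carry over. Pictures are saved under pics/ and viewed, about 12 in all and at most 16, crops included, and the job is handed in when it is done.

Besides the shell and the picture viewer there is one more tool, called as name(argument=value, ...), one argument or row to a line, values as JSON. apply_moves: Moves the arm, as the interface text tells. Its arguments: {"type":"object","properties":{"series":{"type":"array","items":{"type":"object","properties":{"x":{"type":"number"},"y":{"type":"number"},"z":{"type":"number"},"wx":{"type":"number"},"wy":{"type":"number"},"wz":{"type":"number"},"fingers":{"type":"number"}}}},"force":{"type":"number"}},"required":["series"]}

```bash
ls; mkdir -p pics; python3 - <<'E'
from plant import *
import cv2,numpy as np
print(get_state())
for n in ["top","scene"]:
    p,d=snapshot(n); cv2.imwrite(f"pics/{n}0.png",p[:,:,::-1]); np.save(f"pics/{n}0.npy",d)
    m=camera_model(n); print(n,m)
E
```

```text
pics
{'clock': 0.0, 'q': array([ 1.34777238,  0.68998305, -0.19449836,  1.56633707,  0.15729671,
        0.90251819, -0.21511888]), 'qd': array([-0.00389252,  0.00056378,  0.0002738 , -0.00073043, -0.00086034,
        0.000119  , -0.00210072]), 'joint_torque': array([-3.12581278e-04, -5.27567053e+01, -1.26691472e+00, -1.53430277e+01,
       -5.27025224e-02,  6.59715064e-03,  1.53788824e-04]), 'tool_pos': array([ 0.15852044, -0.60385116,  0.21011214]), 'eef_rot': array([ 7.91851561e-01, -6.10712899e-01, -7.76476437e-04, -5.07479020e-04]), 'contact_force': array([ 0.24842482,  0.29704934, -1.23004197]), 'moment': array([ 0.01603682, -0.00345675, -0.01410783]), 'opening': 1.0014840147235353}
top {'camera_matrix': array([[466.44255351,   0.        , 325.7721208 ],
       [  0.        , 466.44255351, 226.22233522],
       [  0.        ,   0.        ,   1.        ]]), 'dist_coeffs': array([-0.07789195,  0.        ,  0.        ,  0.        ,  0.        ]), 'world_from_camera': array([[-0.02415084,  0.99752921, -0.06597126,  0.48489935],
       [-0.99951142, -0.02540314, -0.01821008, -0.04440337],
       [-0.01984096,  0.06549924,  0.99765534,  1.37516284],
       [ 0.        ,  0.        ,  0.        ,  1.        ]])}
scene {'camera_matrix': array([[614.8875945 ,   0.        , 313.86174085],
       [  0.        , 614.8875945 , 232.66314545],
       [  0.        ,   0.        ,   1.        ]]), 'dist_coeffs': array([-0.03452458,  0.        ,  0.        ,  0.        ,  0.        ]), 'world_from_camera': array([[-0.68835338, -0.42606114,  0.58706178,  1.63810262],
       [ 0.72504415, -0.42859076,  0.5390927 ,  0.927076  ],
       [ 0.0219228 ,  0.79673199,  0.60393503,  1.11608681],
       [ 0.        ,  0.        ,  0.        ,  1.        ]])}
```

View pics/top0.png

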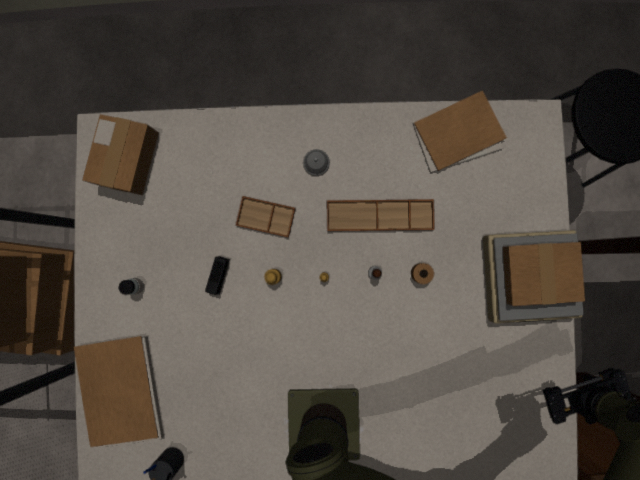

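View pics/scene0.png

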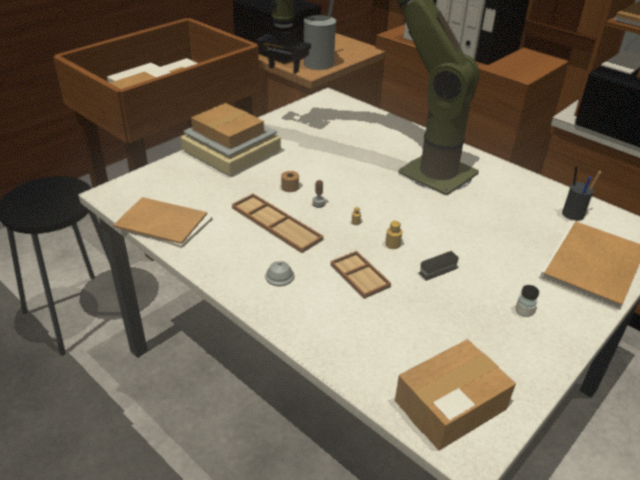

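```bash
cat > h.py <<'E'
from plant import *
import cv2,numpy as np
from scipy.spatial.transform import Rotation as R
def rays(m,uv):
    K=m["camera_matrix"];D=m["dist_coeffs"];T=m["world_from_camera"]
    n=cv2.undistortPoints(np.asarray(uv,float).reshape(-1,1,2),K,D)[:,0]
    return T[:3,3],np.c_[n[:,0],-n[:,1],-np.ones(len(n))]@T[:3,:3].T
def atz(m,uv,z):
    o,d=rays(m,uv); return o+d*((z-o[2])/d[:,2])[:,None]
def cloud(m,dep):
    v,u=np.mgrid[:480,:640]; o,d=rays(m,np.c_[u.ravel(),v.ravel()])
    P=(o+d*dep.ravel()[:,None]).reshape(480,640,3); P[dep<=0]=np.nan; return P
def ortho(m,img,x0,x1,y0,y1,z,s):
    # rows: x decreasing downward (top=x1), cols: y decreasing rightward (left=y1); s px per m
    X=x1-(np.arange(int((x1-x0)*s))+.5)/s; Y=y1-(np.arange(int((y1-y0)*s))+.5)/s
    G=np.stack(np.meshgrid(X,Y,indexing="ij"),-1); W=np.dstack([G,np.full(G.shape[:2],z)]).reshape(-1,3)
    T=m["world_from_camera"]; c=(W-T[:3,3])@T[:3,:3]; c[:,1:]*=-1
    p,_=cv2.projectPoints(c,np.zeros(3),np.zeros(3),m["camera_matrix"],m["dist_coeffs"])
    p=p.reshape(*G.shape[:2],2).astype(np.float32); return cv2.remap(img,p[...,0],p[...,1],cv2.INTER_CUBIC)
E
python3 - <<'E'
from h import *
m=camera_model("top");d=np.load("pics/top0.npy");P=cloud(m,d)
ok=(P[...,0]>.35)&(P[...,0]<.85)&(P[...,1]>-.36)&(P[...,1]<.55)
print("desk z",np.nanmedian(P[...,2][ok]))
k=(ok&(P[...,2]>.009)).astype(np.uint8)
n,l,st,c=cv2.connectedComponentsWithStats(k)
for i in range(1,n):
    if st[i,4]<8: continue
    q=P[l==i]; zm=q[:,2].max(); t=q[q[:,2]>zm-.008]
    r=cv2.minAreaRect(q[:,:2].astype(np.float32)*1000)
    print(c[i].round(),st[i,4],"zmax",zm.round(3),"topc",t[:,:2].mean(0).round(4),len(t),"rect",np.round(r[0]),np.round(r[1]),round(r[2],1))
img=cv2.imread("pics/top0.png"); cv2.imwrite("pics/o1.png",ortho(m,img,.42,.72,-.3,.32,.017,1250))
E
```

```text
desk z 0.0012296087261907118
[431. 148.] 623 zmax 0.029 topc [ 0.8057 -0.3389] 167 rect [ 790. -329.] [120.  62.] 1.4
[137. 161.] 1456 zmax 0.098 topc [0.7808 0.5289] 435 rect [768. 524.] [ 60. 168.] 86.3
[316. 162.] 508 zmax 0.061 topc [0.7661 0.0059] 6 rect [766.   6.] [75. 78.] 30.9
[267. 217.] 391 zmax 0.027 topc [0.6039 0.1513] 125 rect [608. 159.] [160.  90.] 75.9
[384. 215.] 658 zmax 0.026 topc [ 0.6048 -0.1793] 241 rect [ 604. -180.] [314.  92.] 89.2
[263. 224.] 9 zmax 0.015 topc [0.5858 0.1656] 9 rect [585. 165.] [ 6. 19.] 42.0
[216. 275.] 518 zmax 0.056 topc [0.4454 0.2975] 148 rect [440. 300.] [ 39. 107.] 71.5
[422. 273.] 376 zmax 0.057 topc [ 0.4321 -0.2932] 106 rect [ 432. -293.] [58. 56.] 76.6
[375. 273.] 154 zmax 0.093 topc [ 0.4365 -0.158 ] 45 rect [ 437. -158.] [39. 37.] 61.8
[272. 277.] 225 zmax 0.09 topc [0.4332 0.1359] 18 rect [433. 137.] [45. 43.] 83.6
[324. 277.] 76 zmax 0.06 topc [ 0.4277 -0.0104] 30 rect [428. -10.] [26. 23.] 89.1
[134. 286.] 239 zmax 0.083 topc [0.4109 0.5416] 54 rect [413. 539.] [48. 22.] 0.4
```

View pics/o1.png

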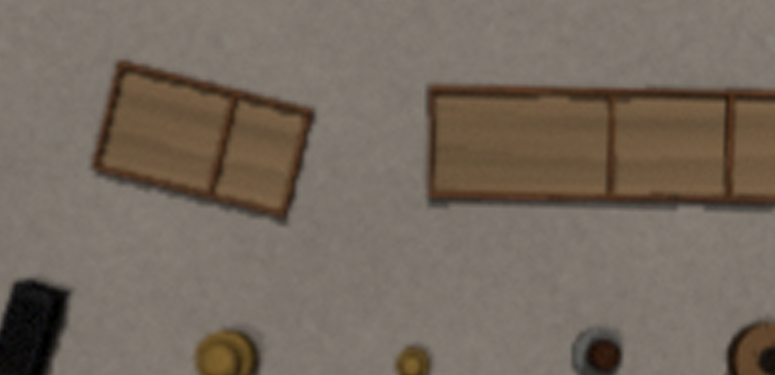

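```bash
cat > plan.py <<'E'
import sys
from h import *
# usage: plan.py x,y,z,yawdeg[,n] ...   chained waypoints from the present pose
s=get_state(); p=s["tool_pos"]; r=R.from_quat(s["eef_rot"])
ax=r.apply([1,0,0]); print("now",s["clock"].round(2),p.round(4),"yaw",np.degrees(np.arctan2(ax[1],ax[0])).round(1),"zax",r.apply([0,0,1]).round(3),"F",s["contact_force"].round(1),"op",round(s["opening"]*88,1),"q7",s["q"][6].round(2))
for a in sys.argv[1:]:
    v=[float(t) for t in a.split(",")]; g=np.array(v[:3]); y=np.radians(v[3])
    tr=R.from_euler("z",y)*R.from_euler("x",np.pi)
    rv=(r.inv()*tr).as_rotvec(); n=int(v[4]) if len(v)>4 else int(max(np.ceil(np.linalg.norm(g-p)/.058),np.ceil(np.degrees(np.linalg.norm(rv))/10),1))
    print("->",a,"rows",n)
    for i in range(n):
        rr=r*R.from_rotvec(rv*i/n); d=rr.inv().apply((g-p)/n)/.8; w=rv/n/np.pi
        print("  x %.4f y %.4f z %.4f  w %.4f %.4f %.4f"%(*d,*w))
    p,r=g,tr
E
python3 plan.py .42,-.33,.28,0,8 .53,-.12,.33,0
```

```text
Traceback (most recent call last):
  File "plan.py", line 5, in <module>
    ax=r.apply([1,0,0]); print("now",s["clock"].round(2),p.round(4),"yaw",np.degrees(np.arctan2(ax[1],ax[0])).round(1),"zax",r.apply([0,0,1]).round(3),"F",s["contact_force"].round(1),"op",round(s["opening"]*88,1),"q7",s["q"][6].round(2))
                                     ^^^^^^^^^^^^^^^^
AttributeError: 'float' object has no attribute 'round'
```

```bash
sed -i 's/s\["clock"\].round(2)/round(s["clock"],2)/' plan.py
python3 plan.py .42,-.33,.28,0,8 .53,-.12,.33,0
```

```text
now 0.1 [ 0.1586 -0.6039  0.2102] yaw -75.3 zax [-0.001  0.002 -1.   ] F [-0.1 -0.5  0.2] op 88.3 q7 -0.22
-> .42,-.33,.28,0,8 rows 8
  x -0.0310 y -0.0504 z -0.0109  w -0.0000 0.0001 -0.0523
  x -0.0224 y -0.0548 z -0.0109  w -0.0000 0.0001 -0.0523
  x -0.0131 y -0.0577 z -0.0109  w -0.0000 0.0001 -0.0523
  x -0.0035 y -0.0591 z -0.0109  w -0.0000 0.0001 -0.0523
  x 0.0062 y -0.0588 z -0.0109  w -0.0000 0.0001 -0.0523
  x 0.0157 y -0.0570 z -0.0109  w -0.0000 0.0001 -0.0523
  x 0.0249 y -0.0537 z -0.0109  w -0.0000 0.0001 -0.0523
  x 0.0333 y -0.0489 z -0.0109  w -0.0000 0.0001 -0.0523
-> .53,-.12,.33,0 rows 5
  x 0.0275 y -0.0525 z -0.0125  w 0.0000 0.0000 0.0000
  x 0.0275 y -0.0525 z -0.0125  w 0.0000 0.0000 0.0000
  x 0.0275 y -0.0525 z -0.0125  w 0.0000 0.0000 0.0000
  x 0.0275 y -0.0525 z -0.0125  w 0.0000 0.0000 0.0000
  x 0.0275 y -0.0525 z -0.0125  w 0.0000 0.0000 0.0000
```

apply_moves(
  series=[
    {"x": -0.031,"y": -0.05,"z": -0.011,"wz": -0.052,"fingers": 1},
    {"x": -0.022,"y": -0.055,"z": -0.011,"wz": -0.052,"fingers": 1},
    {"x": -0.013,"y": -0.058,"z": -0.011,"wz": -0.052,"fingers": 1},
    {"x": -0.004,"y": -0.059,"z": -0.011,"wz": -0.052,"fingers": 1},
    {"x": 0.006,"y": -0.059,"z": -0.011,"wz": -0.052,"fingers": 1},
    {"x": 0.016,"y": -0.057,"z": -0.011,"wz": -0.052,"fingers": 1},
    {"x": 0.025,"y": -0.054,"z": -0.011,"wz": -0.052,"fingers": 1},
    {"x": 0.033,"y": -0.049,"z": -0.011,"wz": -0.052,"fingers": 1},
  ],
)

```text
schema error: expected keys x, y, z, wx, wy, wz, fingers
```

```bash
python3 plan.py .52,-.15,.35,0
```

```text
now 0.1 [ 0.1586 -0.6039  0.2102] yaw -75.3 zax [-0.001  0.002 -1.   ] F [-0.1 -0.5  0.2] op 88.3 q7 -0.22
-> .52,-.15,.35,0 rows 11
  x -0.0395 y -0.0528 z -0.0158  w -0.0000 0.0000 -0.0380
  x -0.0329 y -0.0572 z -0.0158  w -0.0000 0.0000 -0.0380
  x -0.0259 y -0.0607 z -0.0158  w -0.0000 0.0000 -0.0380
  x -0.0184 y -0.0633 z -0.0159  w -0.0000 0.0000 -0.0380
  x -0.0108 y -0.0651 z -0.0159  w -0.0000 0.0000 -0.0380
  x -0.0029 y -0.0659 z -0.0159  w -0.0000 0.0000 -0.0380
  x 0.0049 y -0.0658 z -0.0159  w -0.0000 0.0000 -0.0380
  x 0.0127 y -0.0647 z -0.0159  w -0.0000 0.0000 -0.0380
  x 0.0204 y -0.0627 z -0.0159  w -0.0000 0.0000 -0.0380
  x 0.0277 y -0.0598 z -0.0159  w -0.0000 0.0000 -0.0380
  x 0.0346 y -0.0561 z -0.0159  w -0.0000 0.0000 -0.0380
```

All keys are required in each row.

apply_moves(
  series=[
    {"x": -0.031,"y": -0.05,"z": -0.011,"wx": 0,"wy": 0,"wz": -0.052,"fingers": 1},
    {"x": -0.022,"y": -0.055,"z": -0.011,"wx": 0,"wy": 0,"wz": -0.052,"fingers": 1},
    {"x": -0.013,"y": -0.058,"z": -0.011,"wx": 0,"wy": 0,"wz": -0.052,"fingers": 1},
    {"x": -0.004,"y": -0.059,"z": -0.011,"wx": 0,"wy": 0,"wz": -0.052,"fingers": 1},
    {"x": 0.006,"y": -0.059,"z": -0.011,"wx": 0,"wy": 0,"wz": -0.052,"fingers": 1},
    {"x": 0.016,"y": -0.057,"z": -0.011,"wx": 0,"wy": 0,"wz": -0.052,"fingers": 1},
    {"x": 0.025,"y": -0.054,"z": -0.011,"wx": 0,"wy": 0,"wz": -0.052,"fingers": 1},
    {"x": 0.033,"y": -0.049,"z": -0.011,"wx": 0,"wy": 0,"wz": -0.052,"fingers": 1},
  ],
)

```text
clock: 1.1
tool_pos: [0.4187, -0.3206, 0.2786]
eef_rot: [1.0, 0.013, -0.004, -0.002]
contact_force: [0.2, -0.4, 1.1]
opening: 1.001
```

```bash
python3 plan.py .51,-.17,.35,0
```

```text
now 1.1 [ 0.4187 -0.3206  0.2786] yaw 1.5 zax [-0.007  0.004 -1.   ] F [ 0.2 -0.4  1.1] op 88.1 q7 0.23
-> .51,-.17,.35,0 rows 4
  x 0.0296 y -0.0464 z -0.0223  w -0.0003 0.0006 0.0021
  x 0.0293 y -0.0466 z -0.0223  w -0.0003 0.0006 0.0021
  x 0.0291 y -0.0467 z -0.0223  w -0.0003 0.0006 0.0021
  x 0.0288 y -0.0469 z -0.0223  w -0.0003 0.0006 0.0021
```

Good tracking. Moving up to look.

apply_moves(
  series=[
    {"x": 0.03,"y": -0.046,"z": -0.022,"wx": 0,"wy": 0.001,"wz": 0.002,"fingers": 1},
    {"x": 0.029,"y": -0.047,"z": -0.022,"wx": 0,"wy": 0.001,"wz": 0.002,"fingers": 1},
    {"x": 0.029,"y": -0.047,"z": -0.022,"wx": 0,"wy": 0,"wz": 0.002,"fingers": 1},
    {"x": 0.029,"y": -0.047,"z": -0.022,"wx": 0,"wy": 0,"wz": 0.002,"fingers": 1},
    {"x": 0,"y": 0,"z": 0,"wx": 0,"wy": 0,"wz": 0,"fingers": 1},
  ],
)

```text
clock: 1.72
tool_pos: [0.5136, -0.1601, 0.3507]
eef_rot: [1.0, 0.004, -0.001, -0.004]
contact_force: [-0.7, 0.1, -0.5]
opening: 0.999
```

```bash
python3 - <<'E'
from h import *
m=camera_model("wrist"); p,d=snapshot("wrist"); np.savez("pics/w1.npz",d=d,**m); cv2.imwrite("pics/w1.png",p[:,:,::-1]); print(m["camera_matrix"][0,0],m["world_from_camera"].round(3))
E
python3 plan.py .52,.19,.35,0
```

```text
376.31650104688254 [[ 1.    -0.008 -0.002  0.512]
 [ 0.008  0.962  0.272 -0.089]
 [ 0.    -0.272  0.962  0.524]
 [ 0.     0.     0.     1.   ]]
now 1.77 [ 0.512  -0.1628  0.3496] yaw 0.3 zax [-0.004  0.007 -1.   ] F [ 0.4 -0.1  0.5] op 88.2 q7 -0.07
-> .52,.19,.35,0 rows 7
  x 0.0018 y -0.0630 z 0.0004  w -0.0003 0.0002 0.0002
  x 0.0017 y -0.0630 z 0.0003  w -0.0003 0.0002 0.0002
  x 0.0017 y -0.0630 z 0.0002  w -0.0003 0.0002 0.0002
  x 0.0016 y -0.0630 z 0.0002  w -0.0003 0.0002 0.0002
  x 0.0016 y -0.0630 z 0.0001  w -0.0003 0.0002 0.0002
  x 0.0015 y -0.0630 z 0.0001  w -0.0003 0.0002 0.0002
  x 0.0015 y -0.0630 z -0.0000  w -0.0003 0.0002 0.0002
```

View pics/w1.png

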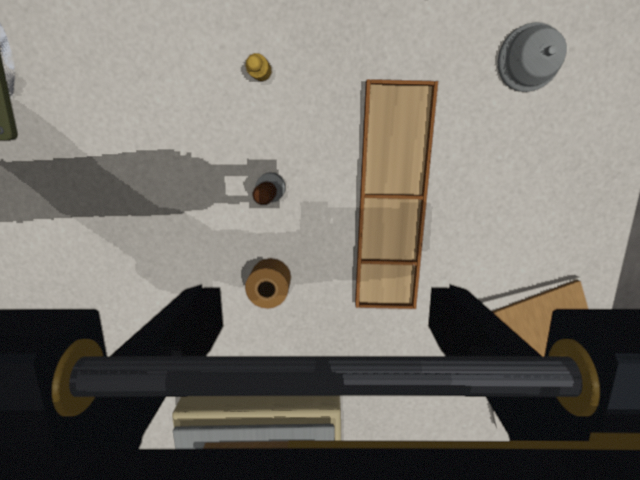

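The wrist picture shows the long tray (outline corners ~(366,81),(437,82),(415,307),(357,305)), tape (268,283), stamp (266,191), small weight (257,67) and bell. Next, the left half.

apply_moves(
  series=[
    {"x": 0.002,"y": -0.063,"z": 0,"wx": 0,"wy": 0,"wz": 0,"fingers": 1},
    {"x": 0.002,"y": -0.063,"z": 0,"wx": 0,"wy": 0,"wz": 0,"fingers": 1},
    {"x": 0.002,"y": -0.063,"z": 0,"wx": 0,"wy": 0,"wz": 0,"fingers": 1},
    {"x": 0.001,"y": -0.063,"z": 0,"wx": 0,"wy": 0,"wz": 0,"fingers": 1},
    {"x": 0.001,"y": -0.063,"z": 0,"wx": 0,"wy": 0,"wz": 0,"fingers": 1},
    {"x": 0,"y": 0,"z": 0,"wx": 0,"wy": 0,"wz": 0,"fingers": 1},
  ],
)

```text
clock: 2.52
tool_pos: [0.5156, 0.0822, 0.3443]
eef_rot: [1.0, -0.007, -0.008, 0.001]
contact_force: [-0.3, -0.5, -0.6]
opening: 0.995
```

```bash
cat > seg.py <<'E'
from h import *
def seg(m,d,show=True):
    P=cloud(m,d)
    ok=(P[...,0]>.38)&(P[...,0]<.85)&(P[...,1]>-.36)&(P[...,1]<.60)&(P[...,2]<.11)
    k=(ok&(P[...,2]>.007)).astype(np.uint8); print("desk",np.nanmedian(P[...,2][ok]).round(4))
    n,l,st,c=cv2.connectedComponentsWithStats(k)
    for i in range(1,n):
        if st[i,4]<60: continue
        q=P[l==i]; zm=np.percentile(q[:,2],98); t=q[q[:,2]>zm-.004]
        r=cv2.minAreaRect(q[:,:2].astype(np.float32)*1000); rt=cv2.minAreaRect(t[:,:2].astype(np.float32)*1000)
        print(c[i].round(),st[i,4],"zmax",zm.round(3),"TOP",np.round(rt[0],1),np.round(rt[1],1),round(rt[2],1),"mean",(t[:,:2].mean(0)*1000).round(1),"ALL",np.round(r[0],1),np.round(r[1]),round(r[2],1))
E
python3 - <<'E'
from seg import *
z=np.load("pics/w1.npz"); seg(z,z["d"])
m=camera_model("wrist"); p,d=snapshot("wrist"); np.savez("pics/w2.npz",d=d,**m); cv2.imwrite("pics/w2.png",p[:,:,::-1]); seg(m,d)
E
python3 plan.py
```

```text
desk -0.0008
[532.  56.] 3490 zmax 0.05 TOP [767.6   3.4] [8.9 9.7] 15.4 mean [767.    3.2] ALL [762.3   1.4] [67. 78.] 19.1
[258.  67.] 546 zmax 0.056 TOP [429.8 -12.2] [15.8 15.7] 1.1 mean [429.8 -12.3] ALL [429.8 -12. ] [27. 27.] 34.6
[395. 197.] 3282 zmax 0.017 TOP [ 605.6 -180.9] [314.6  90.4] 89.2 mean [ 606.1 -172.5] ALL [ 605.6 -180.8] [315.  90.] 89.2
[269. 188.] 829 zmax 0.088 TOP [ 438.3 -159.3] [18.9 19.3] 0.2 mean [ 438.3 -158.9] ALL [ 441.  -156.6] [32. 39.] 40.4
[268. 284.] 1773 zmax 0.048 TOP [ 432.5 -294. ] [60.1 58.7] 65.5 mean [ 432.8 -293.2] ALL [ 433.2 -293.1] [59. 60.] 19.0
[526. 306.] 2124 zmax 0.021 TOP [ 814.7 -343.6] [95.8 52.2] 22.0 mean [ 814.6 -336.8] ALL [ 806.3 -340. ] [108.  59.] 16.4
desk -0.0009
[276.  10.] 1561 zmax 0.048 TOP [450.6 282.2] [19.4 78.2] 88.6 mean [460.8 285.7] ALL [440.3 283.6] [ 31. 111.] 87.9
[406. 120.] 2187 zmax 0.018 TOP [609.7 157.9] [160.2  90.2] 75.9 mean [610.5 161.7] ALL [609.7 158. ] [161.  90.] 75.9
[264. 146.] 1264 zmax 0.08 TOP [434.1 136.3] [28.1 28.1] 71.8 mean [434.3 136.4] ALL [434.4 136.4] [45. 45.] 3.3
[512. 239.] 
[... 217 characters left out ...]
395. 307.] 1436 zmax 0.017 TOP [606.6 -99. ] [153.5  90.2] 89.2 mean [606.6 -95.7] ALL [ 606.6 -100.9] [158.  90.] 89.2
[281. 345.] 522 zmax 0.054 TOP [ 438.7 -149.3] [18.6  4.6] 1.0 mean [ 439.  -148.6] ALL [ 438.6 -155.6] [31. 39.] 86.7
[388. 417.] 840 zmax 0.017 TOP [ 603.5 -290.5] [86.1 89.7] 89.2 mean [ 603.3 -285.4] ALL [ 603.5 -290.7] [87. 90.] 89.2
[280. 425.] 1498 zmax 0.048 TOP [ 433.3 -291.1] [53.8 58.6] 89.2 mean [ 432. -290.] ALL [ 433.3 -290.8] [59. 56.] 2.5
[489. 436.] 390 zmax 0.019 TOP [ 787.3 -329.2] [22.4  3.5] 17.6 mean [ 790.3 -328.3] ALL [ 763.9 -330. ] [69. 17.] 13.7
now 2.58 [0.5159 0.0789 0.3439] yaw -1.1 zax [-0.017 -0.004 -1.   ] F [ 0.9 -0.3 -0.2] op 87.7 q7 -0.57
```

View pics/w2.png

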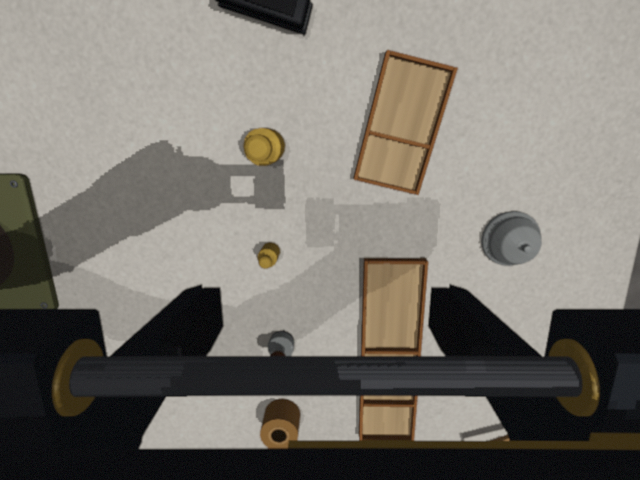

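```bash
python3 plan.py .45,.18,.33,0,4
```

```text
now 2.58 [0.5159 0.0789 0.3439] yaw -1.1 zax [-0.017 -0.004 -1.   ] F [ 0.9 -0.3 -0.2] op 87.7 q7 -0.57
-> .45,.18,.33,0,4 rows 4
  x -0.0211 y -0.0312 z 0.0046  w 0.0003 0.0013 -0.0015
  x -0.0210 y -0.0313 z 0.0045  w 0.0003 0.0013 -0.0015
  x -0.0209 y -0.0314 z 0.0044  w 0.0003 0.0013 -0.0015
  x -0.0207 y -0.0315 z 0.0044  w 0.0003 0.0013 -0.0015
```

apply_moves(
  series=[
    {"x": -0.021,"y": -0.031,"z": 0.005,"wx": 0,"wy": 0.002,"wz": -0.002,"fingers": 1},
    {"x": -0.021,"y": -0.031,"z": 0.005,"wx": 0,"wy": 0.001,"wz": -0.002,"fingers": 1},
    {"x": -0.021,"y": -0.031,"z": 0.005,"wx": 0,"wy": 0.001,"wz": -0.001,"fingers": 1},
    {"x": -0.021,"y": -0.031,"z": 0.005,"wx": 0,"wy": 0.001,"wz": -0.001,"fingers": 1},
    {"x": 0,"y": 0,"z": 0,"wx": 0,"wy": 0,"wz": 0,"fingers": 1},
  ],
)

```text
clock: 3.2
tool_pos: [0.451, 0.1649, 0.3237]
eef_rot: [1.0, -0.012, -0.003, 0.008]
contact_force: [0.1, -0.2, -0.5]
opening: 1.001
```

```bash
python3 - <<'E'
from seg import *
m=camera_model("wrist"); p,d=snapshot("wrist"); np.savez("pics/w3.npz",d=d,**m); cv2.imwrite("pics/w3.png",p[:,:,::-1]); seg(m,d)
E
python3 plan.py .443,.299,.14,70
```

```text
desk -0.0009
[314.  67.] 3505 zmax 0.049 TOP [440.1 299. ] [ 31.4 101.8] 72.9 mean [448.1 296.9] ALL [440.5 299.5] [ 36. 108.] 72.6
[453. 185.] 2366 zmax 0.017 TOP [609.9 157.9] [160.9  91.6] 76.0 mean [610.1 160.9] ALL [609.9 157.9] [161.  92.] 76.0
[314. 210.] 1250 zmax 0.08 TOP [433.5 136.7] [28.1 27.8] 46.0 mean [433.7 137. ] ALL [434.  137.1] [45. 45.] 70.7
[556. 292.] 2191 zmax 0.047 TOP [765.6   8.7] [23.3 16.2] 14.2 mean [765.2   7.5] ALL [762.2   8.8] [77. 63.] 48.7
[314. 313.] 508 zmax 0.056 TOP [429.2 -10.4] [16.7 16.2] 53.2 mean [429.2 -10.4] ALL [429.1  -8.3] [24. 27.] 86.7
[412. 328.] 291 zmax 0.017 TOP [575.1 -55.2] [64.5 27. ] 87.7 mean [568.1 -46.5] ALL [565.2 -51.8] [72. 26.] 67.8
[323. 415.] 825 zmax 0.087 TOP [ 437.7 -158.5] [19.7 19.5] 59.0 mean [ 437.8 -157.3] ALL [ 438.1 -159.5] [38. 29.] 0.2
[433. 410.] 762 zmax 0.017 TOP [ 605.3 -201. ] [84.6 91.8] 89.2 mean [ 606.2 -188.8] ALL [ 605.2 -203.4] [89. 92.] 89.4
now 3.25 [0.4521 0.1634 0.3236] yaw -1.5 zax [-0.005 -0.016 -1.   ] F [ 1.1 -0.6 -0.1] op 88.1 q7 -0.81
-> .443,.299,.14,70 rows 8
  x -0.0018 y -0.0216 z 0.0283  w 0.0004 0.0006 -0.0497
  x 0.0015 y -0.0216 z 0.0284  w 0.0004 0.0006 -0.0497
  x 0.0048 y -0.0211 z 0.0284  w 0.0004 0.0006 -0.0497
  x 0.0079 y -0.0200 z 0.0284  w 0.0004 0.0006 -0.0497
  x 0.0109 y -0.0185 z 0.0285  w 0.0004 0.0006 -0.0497
  x 0.0136 y -0.0166 z 0.0285  w 0.0004 0.0006 -0.0497
  x 0.0159 y -0.0142 z 0.0286  w 0.0004 0.0006 -0.0497
  x 0.0179 y -0.0115 z 0.0286  w 0.0004 0.0006 -0.0497
```

apply_moves(
  series=[
    {"x": -0.002,"y": -0.022,"z": 0.028,"wx": 0,"wy": 0.001,"wz": -0.051,"fingers": 1},
    {"x": 0.001,"y": -0.022,"z": 0.028,"wx": 0,"wy": 0.001,"wz": -0.051,"fingers": 1},
    {"x": 0.005,"y": -0.021,"z": 0.028,"wx": 0,"wy": 0.001,"wz": -0.051,"fingers": 1},
    {"x": 0.008,"y": -0.02,"z": 0.028,"wx": 0,"wy": 0.001,"wz": -0.051,"fingers": 1},
    {"x": 0.011,"y": -0.018,"z": 0.028,"wx": 0,"wy": 0,"wz": -0.051,"fingers": 1},
    {"x": 0.014,"y": -0.016,"z": 0.028,"wx": 0,"wy": 0,"wz": -0.051,"fingers": 1},
    {"x": 0.016,"y": -0.014,"z": 0.028,"wx": 0,"wy": 0,"wz": -0.051,"fingers": 1},
    {"x": 0.018,"y": -0.011,"z": 0.028,"wx": 0,"wy": 0,"wz": -0.051,"fingers": 1},
  ],
)

```text
clock: 4.25
tool_pos: [0.4612, 0.2748, 0.1339]
eef_rot: [0.81, 0.587, -0.002, 0.016]
contact_force: [-0.0, -0.2, -0.1]
opening: 0.999
```

```bash
python3 plan.py .4405,.2994,.08,72.6,2 .4405,.2994,.021,72.6,2
```

```text
now 4.25 [0.4612 0.2748 0.1339] yaw 71.8 zax [ 0.015 -0.029 -0.999] F [-0.  -0.2 -0.1] op 87.9 q7 -0.18
-> .4405,.2994,.08,72.6,2 rows 2
  x 0.0114 y -0.0179 z 0.0331  w 0.0037 0.0037 -0.0021
  x 0.0111 y -0.0174 z 0.0334  w 0.0037 0.0037 -0.0021
-> .4405,.2994,.021,72.6,2 rows 2
  x 0.0000 y -0.0000 z 0.0369  w 0.0000 0.0000 0.0000
  x 0.0000 y -0.0000 z 0.0369  w 0.0000 0.0000 0.0000
```

apply_moves(
  series=[
    {"x": 0.011,"y": -0.018,"z": 0.02,"wx": 0.004,"wy": 0.004,"wz": -0.002,"fingers": 1},
    {"x": 0.011,"y": -0.018,"z": 0.02,"wx": 0.004,"wy": 0.004,"wz": -0.002,"fingers": 1},
    {"x": 0,"y": 0,"z": 0,"wx": 0,"wy": 0,"wz": 0,"fingers": 1},
  ],
)

```text
clock: 4.62
tool_pos: [0.4448, 0.2922, 0.0963]
eef_rot: [0.809, 0.588, -0.002, 0.001]
contact_force: [-0.2, -0.1, 0.9]
opening: 1.003
```

```bash
python3 plan.py .4405,.2994,.06,72.6,1 .4405,.2994,.018,72.6,1
```

```text
now 4.62 [0.4448 0.2922 0.0963] yaw 72.0 zax [-0.002 -0.004 -1.   ] F [-0.2 -0.1  0.9] op 88.3 q7 -0.26
-> .4405,.2994,.06,72.6,1 rows 1
  x 0.0071 y -0.0079 z 0.0454  w -0.0002 0.0015 -0.0034
-> .4405,.2994,.018,72.6,1 rows 1
  x 0.0000 y -0.0000 z 0.0525  w 0.0000 0.0000 0.0000
```

apply_moves(
  series=[
    {"x": 0.008,"y": -0.009,"z": 0.01,"wx": 0,"wy": 0.001,"wz": -0.003,"fingers": 1},
    {"x": 0,"y": 0,"z": 0.03,"wx": 0,"wy": 0,"wz": 0,"fingers": 1},
    {"x": 0,"y": 0,"z": 0.03,"wx": 0,"wy": 0,"wz": 0,"fingers": 1},
    {"x": 0,"y": 0,"z": 0.02,"wx": 0,"wy": 0,"wz": 0,"fingers": 1},
  ],
)

```text
clock: 5.12
tool_pos: [0.4462, 0.2986, 0.0241]
eef_rot: [0.808, 0.589, 0.003, 0.002]
contact_force: [-0.1, 0.2, 0.1]
opening: 0.999
```

```bash
python3 plan.py .4405,.2994,.018,72.6,1
```

```text
now 5.12 [0.4462 0.2986 0.0241] yaw 72.1 zax [ 0.007 -0.    -1.   ] F [-0.1  0.2  0.1] op 87.9 q7 -0.4
-> .4405,.2994,.018,72.6,1 rows 1
  x -0.0012 y -0.0072 z 0.0075  w 0.0021 -0.0007 -0.0027
```

apply_moves(
  series=[
    {"x": -0.001,"y": -0.007,"z": 0.008,"wx": 0.002,"wy": -0.001,"wz": -0.003,"fingers": 1},
    {"x": 0,"y": 0,"z": 0,"wx": 0,"wy": 0,"wz": 0,"fingers": -1},
    {"x": 0,"y": 0,"z": 0,"wx": 0,"wy": 0,"wz": 0,"fingers": -1},
    {"x": 0,"y": 0,"z": 0,"wx": 0,"wy": 0,"wz": 0,"fingers": -1},
    {"x": 0,"y": 0,"z": 0,"wx": 0,"wy": 0,"wz": 0,"fingers": -1},
    {"x": 0,"y": 0,"z": 0,"wx": 0,"wy": 0,"wz": 0,"fingers": -1},
  ],
  force=30,
)

```text
clock: 5.88
tool_pos: [0.4424, 0.2996, 0.0189]
eef_rot: [0.806, 0.592, 0.001, 0.001]
contact_force: [0.5, 0.4, -0.3]
opening: 0.459
```

```bash
python3 plan.py .4405,.2994,.10,72.6,2 .6068,-.0989,.10,-.8
```

```text
now 5.88 [0.4424 0.2996 0.0189] yaw 72.6 zax [ 0.003 -0.    -1.   ] F [ 0.5  0.4 -0.3] op 40.4 q7 -0.41
-> .4405,.2994,.10,72.6,2 rows 2
  x -0.0004 y -0.0009 z -0.0507  w 0.0005 -0.0001 -0.0000
  x -0.0004 y -0.0010 z -0.0507  w 0.0005 -0.0001 -0.0000
-> .6068,-.0989,.10,-.8 rows 8
  x -0.0516 y 0.0434 z 0.0000  w -0.0000 -0.0000 0.0510
  x -0.0440 y 0.0511 z 0.0000  w -0.0000 -0.0000 0.0510
  x -0.0353 y 0.0574 z 0.0000  w -0.0000 -0.0000 0.0510
  x -0.0257 y 0.0623 z 0.0000  w -0.0000 -0.0000 0.0510
  x -0.0154 y 0.0656 z 0.0000  w -0.0000 -0.0000 0.0510
  x -0.0048 y 0.0673 z 0.0000  w -0.0000 -0.0000 0.0510
  x 0.0060 y 0.0672 z 0.0000  w -0.0000 -0.0000 0.0510
  x 0.0166 y 0.0654 z 0.0000  w -0.0000 -0.0000 0.0510
```

apply_moves(
  series=[
    {"x": 0,"y": 0,"z": 0,"wx": 0,"wy": 0,"wz": 0,"fingers": -1},
    {"x": 0,"y": 0,"z": 0,"wx": 0,"wy": 0,"wz": 0,"fingers": -1},
    {"x": 0,"y": 0,"z": -0.03,"wx": 0,"wy": 0,"wz": 0,"fingers": -1},
    {"x": 0,"y": 0,"z": -0.06,"wx": 0,"wy": 0,"wz": 0,"fingers": -1},
    {"x": 0,"y": 0,"z": -0.06,"wx": 0,"wy": 0,"wz": 0,"fingers": -1},
  ],
)

```text
clock: 6.5
tool_pos: [0.4402, 0.2977, 0.1385]
eef_rot: [0.806, 0.592, -0.003, 0.001]
contact_force: [0.4, 0.3, -0.6]
opening: 0.005
```

```bash
python3 plan.py .6068,-.0989,.125,-.8,9
```

```text
now 6.5 [0.4402 0.2977 0.1385] yaw 72.7 zax [-0.003 -0.006 -1.   ] F [ 0.4  0.3 -0.6] op 0.4 q7 -0.19
-> .6068,-.0989,.125,-.8,9 rows 9
  x -0.0457 y 0.0385 z 0.0021  w 0.0001 0.0002 0.0453
  x -0.0397 y 0.0446 z 0.0021  w 0.0001 0.0002 0.0453
  x -0.0330 y 0.0498 z 0.0020  w 0.0001 0.0002 0.0453
  x -0.0256 y 0.0540 z 0.0020  w 0.0001 0.0002 0.0453
  x -0.0177 y 0.0571 z 0.0020  w 0.0001 0.0002 0.0453
  x -0.0094 y 0.0590 z 0.0019  w 0.0001 0.0002 0.0453
  x -0.0009 y 0.0597 z 0.0019  w 0.0001 0.0002 0.0453
  x 0.0076 y 0.0593 z 0.0019  w 0.0001 0.0002 0.0453
  x 0.0159 y 0.0576 z 0.0019  w 0.0001 0.0002 0.0453
```

The grasp missed (fingers shut). Looking.

```bash
python3 - <<'E'
from seg import *
m=camera_model("wrist"); p,d=snapshot("wrist"); cv2.imwrite("pics/w4.png",p[:,:,::-1]); seg(m,d)
m=camera_model("top"); p,d=snapshot("top"); seg(m,d);cv2.imwrite("pics/t4.png",p[:,:,::-1])
E
```

```text
desk -0.001
[627.  91.] 1558 zmax 0.034 TOP [411.4 529.1] [ 5.3 27.4] 86.3 mean [410.5 528.6] ALL [411.  536.3] [20. 47.] 84.8
[329. 220.] 6321 zmax 0.048 TOP [437.7 299.8] [ 32.6 100.4] 73.1 mean [444.7 298. ] ALL [439.  299.8] [ 36. 107.] 72.6
[124. 284.] 5005 zmax 0.079 TOP [433.3 136.2] [28.8 29.9] 9.5 mean [432.5 137.6] ALL [431.9 139.6] [46. 39.] 18.0
[  2. 313.] 90 zmax 0.013 TOP [4.343e+02 2.000e-01] [ 3.7 16.1] 62.9 mean [433.8   0.8] ALL [434.4  -0.9] [ 5. 21.] 59.6
[155. 416.] 234 zmax 0.017 TOP [571.8  86.4] [ 6.4 50.6] 72.7 mean [569.8  87.6] ALL [571.8  86.4] [ 6. 51.] 72.7
[321. 418.] 247 zmax 0.017 TOP [618.5 235.9] [ 5.1 49.4] 75.9 mean [618.3 236.1] ALL [618.5 235.9] [ 5. 49.] 75.9
[ 42. 439.] 226 zmax 0.017 TOP [564.3 -31.1] [20.1  6.4] 88.0 mean [564.1 -30.8] ALL [563.4 -33.6] [26. 10.] 73.7
desk 0.0014
[431. 148.] 654 zmax 0.025 TOP [ 791.3 -332.9] [115.8  53.7] 1.5 mean [ 808.2 -339.2] ALL [ 789.1 -329.3] [123.  63.] 2.7
[129. 161.] 2393 zmax 0.096 TOP [768.1 546.3] [107.5 162.7] 89.8 mean [780.9 556.1] ALL [767.3 543.5] [113. 165.] 89.9
[316. 162.] 535 zmax 0.0
[... 324 characters left out ...]
] 88.6
[220. 264.] 207 zmax 0.052 TOP [468.9 291.8] [31.5 30.6] 74.5 mean [467.8 291.4] ALL [470.7 289.6] [37. 43.] 72.9
[422. 273.] 376 zmax 0.053 TOP [ 431.6 -292.1] [56.8 53.7] 88.0 mean [ 431.9 -292.8] ALL [ 432.7 -292.5] [58. 56.] 88.8
[375. 273.] 153 zmax 0.091 TOP [ 436.1 -158.6] [16.5 18.2] 32.3 mean [ 436.9 -157.9] ALL [ 436.9 -157.4] [38. 37.] 88.9
[272. 276.] 220 zmax 0.084 TOP [433.7 136.6] [26.2 23.7] 14.2 mean [433.5 138.1] ALL [434.1 136.6] [45. 41.] 61.7
[324. 277.] 77 zmax 0.06 TOP [427.7  -9.1] [11.3 14.1] 88.8 mean [427.6  -9.6] ALL [428.2 -11.1] [28. 23.] 89.7
[125. 287.] 177 zmax 0.081 TOP [413.2 551.5] [33.  39.5] 80.4 mean [410.6 551.5] ALL [414.1 554.6] [39. 45.] 80.4
```

View pics/w4.png

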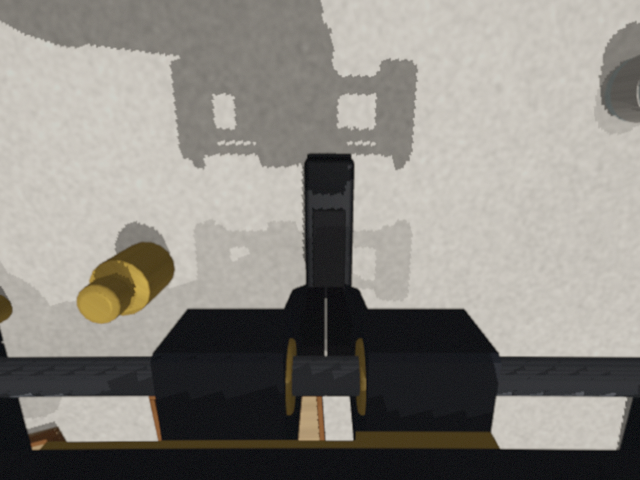

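The stapler has not moved: (439, 299.7), 72.6°. Reopening partly and trying again with a check before lifting.

apply_moves(
  series=[
    {"x": 0,"y": 0,"z": 0,"wx": 0,"wy": 0,"wz": 0,"fingers": 0.5},
    {"x": 0,"y": 0,"z": 0,"wx": 0,"wy": 0,"wz": 0,"fingers": 0.5},
    {"x": 0,"y": 0,"z": 0,"wx": 0,"wy": 0,"wz": 0,"fingers": 0.5},
    {"x": 0,"y": 0,"z": 0,"wx": 0,"wy": 0,"wz": 0,"fingers": 0.5},
    {"x": 0,"y": 0,"z": 0.02,"wx": 0,"wy": 0,"wz": 0,"fingers": 0.5},
    {"x": 0,"y": 0,"z": 0.02,"wx": 0,"wy": 0,"wz": 0,"fingers": 0.5},
    {"x": 0,"y": 0,"z": 0.02,"wx": 0,"wy": 0,"wz": 0,"fingers": 0.5},
  ],
)

```text
clock: 7.48
tool_pos: [0.441, 0.2984, 0.0874]
eef_rot: [0.806, 0.592, -0.001, 0.001]
contact_force: [-0.0, -0.4, -0.4]
opening: 0.748
```

```bash
python3 plan.py .4395,.2996,.06,72.6,1 .4395,.2996,.015,72.6,2
```

```text
now 7.47 [0.441  0.2984 0.0874] yaw 72.6 zax [-0.    -0.003 -1.   ] F [-0.  -0.4 -0.4] op 65.8 q7 -0.28
-> .4395,.2996,.06,72.6,1 rows 1
  x 0.0010 y -0.0023 z 0.0342  w 0.0002 0.0011 0.0001
-> .4395,.2996,.015,72.6,2 rows 2
  x 0.0000 y -0.0000 z 0.0281  w 0.0000 0.0000 0.0000
  x 0.0000 y -0.0000 z 0.0281  w 0.0000 0.0000 0.0000
```

apply_moves(
  series=[
    {"x": 0.001,"y": -0.003,"z": 0.03,"wx": 0,"wy": 0.001,"wz": 0,"fingers": 0.5},
    {"x": 0,"y": 0,"z": 0.03,"wx": 0,"wy": 0,"wz": 0,"fingers": 0.5},
    {"x": 0,"y": 0,"z": 0.025,"wx": 0,"wy": 0,"wz": 0,"fingers": 0.5},
    {"x": 0,"y": 0,"z": 0.005,"wx": 0,"wy": 0,"wz": 0,"fingers": 0.5},
    {"x": 0,"y": 0,"z": 0,"wx": 0,"wy": 0,"wz": 0,"fingers": 0.5},
  ],
)

```text
clock: 8.1
tool_pos: [0.4366, 0.2985, 0.008]
eef_rot: [0.805, 0.593, -0.003, 0.0]
contact_force: [0.1, -0.7, -0.4]
opening: 0.754
```

```bash
python3 plan.py .4395,.2996,.015,72.6,1
```

```text
now 8.1 [0.4366 0.2985 0.008 ] yaw 72.7 zax [-0.005 -0.004 -1.   ] F [ 0.1 -0.7 -0.4] op 66.3 q7 -0.43
-> .4395,.2996,.015,72.6,1 rows 1
  x 0.0024 y 0.0030 z -0.0088  w -0.0011 0.0016 0.0006
```

apply_moves(
  series=[
    {"x": 0.002,"y": 0.003,"z": -0.009,"wx": -0.001,"wy": 0.002,"wz": 0,"fingers": 0.5},
    {"x": 0,"y": 0,"z": 0,"wx": 0,"wy": 0,"wz": 0,"fingers": -1},
    {"x": 0,"y": 0,"z": 0,"wx": 0,"wy": 0,"wz": 0,"fingers": -1},
    {"x": 0,"y": 0,"z": 0,"wx": 0,"wy": 0,"wz": 0,"fingers": -1},
    {"x": 0,"y": 0,"z": 0,"wx": 0,"wy": 0,"wz": 0,"fingers": -1},
    {"x": 0,"y": 0,"z": 0,"wx": 0,"wy": 0,"wz": 0,"fingers": -1},
    {"x": 0,"y": 0,"z": 0,"wx": 0,"wy": 0,"wz": 0,"fingers": -1},
  ],
  force=40,
)

```text
clock: 8.98
tool_pos: [0.4406, 0.2995, 0.0177]
eef_rot: [0.806, 0.592, 0.002, -0.0]
contact_force: [-0.1, -0.8, 0.5]
opening: 0.096
```

```bash
python3 plan.py .4395,.2996,.015,72.6,1
```

```text
now 8.97 [0.4406 0.2995 0.0177] yaw 72.7 zax [ 0.003  0.003 -1.   ] F [-0.1 -0.8  0.5] op 8.4 q7 -0.41
-> .4395,.2996,.015,72.6,1 rows 1
  x -0.0004 y -0.0014 z 0.0034  w 0.0007 -0.0012 0.0004
```

```bash
python3 - <<'E'
from seg import *
m=camera_model("wrist"); p,d=snapshot("wrist"); cv2.imwrite("pics/w5.png",p[:,:,::-1]); seg(m,d)
P=cloud(m,d); 
for v in range(150,345,12): print(v,d[v,325].round(3),P[v,325].round(3))
print(get_state()["eef_rot"], m["world_from_camera"].round(3))
s,_=snapshot("scene"); s=s[200:320,370:530,::-1]
cv2.imwrite("pics/w5.png",np.hstack([cv2.resize(p[:,:,::-1],(400,300)),cv2.resize(s,(400,300),interpolation=cv2.INTER_CUBIC)]))
E
```

```text
desk -0.001
[326. 266.] 16477 zmax 0.09 TOP [431.5 301.9] [30.3  6.2] 72.7 mean [430.9 302.1] ALL [424.3 304.3] [38. 76.] 72.3
[ 35. 336.] 2987 zmax 0.109 TOP [394.1 231.9] [2.2 8.3] 64.2 mean [394.8 231.8] ALL [418.7 186. ] [ 37. 105.] 11.3
[ 27. 412.] 576 zmax 0.11 TOP [416.8 224.9] [ 2.3 17.1] 72.0 mean [416.3 225. ] ALL [433.2 186.8] [13. 95.] 23.5
[325. 406.] 1469 zmax 0.109 TOP [440.6 299. ] [23.5 16.9] 71.5 mean [440.  298.9] ALL [462.2 293.3] [33. 61.] 71.3
150 0.187 [ 0.38   0.318 -0.002]
162 0.189 [ 0.386  0.316 -0.002]
174 0.171 [0.389 0.315 0.018]
186 0.147 [0.391 0.315 0.043]
198 0.147 [0.395 0.313 0.044]
210 0.149 [0.4   0.312 0.044]
222 0.15 [0.404 0.31  0.044]
234 0.151 [0.409 0.309 0.045]
246 0.153 [0.414 0.307 0.044]
258 0.154 [0.419 0.306 0.045]
270 0.152 [0.422 0.305 0.047]
282 0.155 [0.428 0.303 0.046]
294 0.156 [0.433 0.301 0.047]
306 0.157 [0.438 0.3   0.047]
318 0.159 [0.443 0.298 0.047]
330 0.16 [0.449 0.297 0.047]
342 0.161 [0.454 0.295 0.048]
[ 8.05608033e-01  5.92444959e-01  2.14974377e-03 -2.15494428e-04] [[ 0.298 -0.915 -0.272  0.37 ]
 [ 0.954  0.287  0.081  0.321]
 [ 0.004 -0.283  0.959  0.19 ]
 [ 0.     0.     0.     1.   ]]
```

View pics/w5.png

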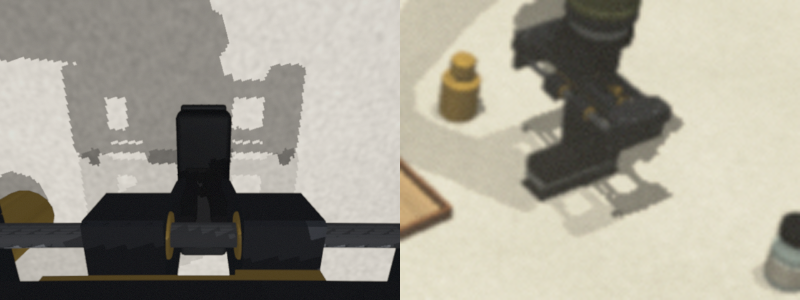

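```bash
python3 - <<'E'
from h import *
m=camera_model("wrist"); p,d=snapshot("wrist"); P=cloud(m,d)
tp=get_state()["tool_pos"]; r=R.from_quat(get_state()["eef_rot"]); print(tp)
for v in (260,285,300,320,345):
    print(v)
    for u in range(250,400,10): 
        q=r.inv().apply(P[v,u]-tp)*1000; print(u,q.round(0),P[v,u,2].round(3),end=" | ")
    print()
c=p[150:450,180:480,::-1]; c=np.clip(c.astype(float)*3,0,255).astype(np.uint8); cv2.imwrite("pics/w6.png",cv2.resize(c,(600,600),interpolation=cv2.INTER_CUBIC))
E
```

```text
[0.44070236 0.29973737 0.01774613]
260
250 [-41.  -6.  19.] -0.002 | 260 [-36.  -6.  20.] -0.002 | 270 [-30.  -6.  19.] -0.001 | 280 [-25.  -6.  19.] -0.001 | 290 [-15. -22. -26.] 0.044 | 300 [-11. -22. -25.] 0.043 | 310 [ -7. -22. -26.] 0.044 | 320 [ -3. -22. -26.] 0.044 | 330 [  2. -22. -27.] 0.044 | 340 [  6. -22. -27.] 0.044 | 350 [ 10. -22. -25.] 0.043 | 360 [ 14. -22. -27.] 0.044 | 370 [24. -6. 19.] -0.002 | 380 [29. -6. 19.] -0.001 | 390 [34. -6. 18.] -0.001 | 
285
250 [-42.   9.  19.] -0.001 | 260 [-36.   8.  19.] -0.001 | 270 [-31.   9.  19.] -0.002 | 280 [-25.   9.  19.] -0.002 | 290 [-15. -11. -26.] 0.043 | 300 [-11. -13. -31.] 0.048 | 310 [ -7. -12. -28.] 0.046 | 320 [ -3. -12. -29.] 0.047 | 330 [  2. -12. -29.] 0.047 | 340 [  6. -12. -28.] 0.046 | 350 [ 10. -12. -30.] 0.048 | 360 [ 14. -11. -26.] 0.044 | 370 [24.  9. 20.] -0.002 | 380 [30.  9. 19.] -0.001 | 390 [35.  9. 19.] -0.001 | 
300
250 [-42.  17.  19.] -0.001 | 260 [-37.  17.  18.] -0.001 | 270 [-31.  17.  18.] -0.0 | 280 [-26.  17.  19.] -0.001 | 290 [-14. -12. -42.] 0.06 | 300 [-10. -12. -43.] 0.06 | 310 [ -6. -
[... 470 characters left out ...]
2. -10. -55.] 0.073 | 330 [  1.  -8. -51.] 0.069 | 340 [  5. -10. -55.] 0.073 | 350 [  8. -10. -55.] 0.073 | 360 [  8. -31. -94.] 0.112 | 370 [   9.  -35. -101.] 0.119 | 380 [  11.  -35. -101.] 0.119 | 390 [  13.  -35. -102.] 0.119 | 
345
250 [ -14.  -35. -110.] 0.128 | 260 [ -13.  -35. -111.] 0.128 | 270 [ -11.  -35. -110.] 0.128 | 280 [  -9.  -35. -111.] 0.129 | 290 [  -8.  -32. -106.] 0.123 | 300 [ -8. -10. -70.] 0.088 | 310 [ -5. -10. -70.] 0.088 | 320 [ -2. -10. -71.] 0.089 | 330 [  1. -10. -71.] 0.089 | 340 [  4. -10. -71.] 0.088 | 350 [  7. -10. -71.] 0.089 | 360 [   7.  -31. -105.] 0.122 | 370 [   8.  -35. -111.] 0.129 | 380 [  10.  -35. -111.] 0.128 | 390 [  12.  -35. -111.] 0.128 |
```

View pics/w6.png

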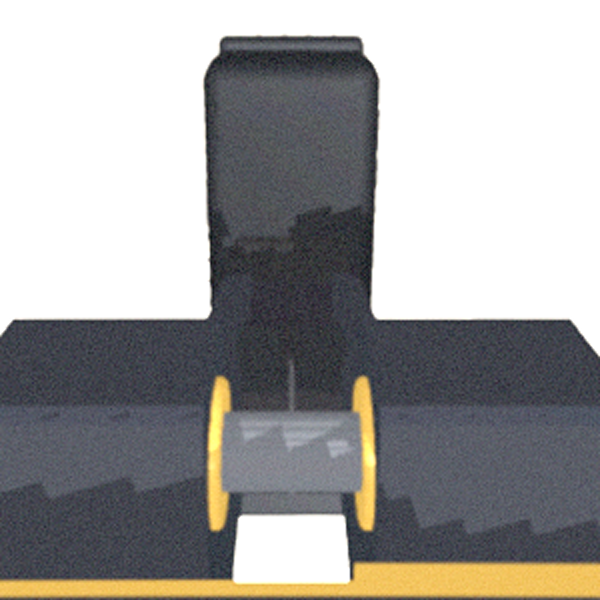

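```bash
python3 - <<'E'
from h import *
tp=np.array([.512,-.1628,.3496])
z=np.load("pics/w1.npz"); P=cloud(z,z["d"]); T=z["world_from_camera"]
q=(P-tp)*1000
for u in (195,210,217,440,455):
    print(u,[ (v,q[v,u].round(0).tolist()) for v in range(280,350,8)])
# project the nominal TCP into w1
c=(tp-T[:3,3])@T[:3,:3]; c[1:]*=-1; print(cv2.projectPoints(c.reshape(1,3),np.zeros(3),np.zeros(3),z["camera_matrix"],z["dist_coeffs"])[0])
m=P[...,2]>.25; f=q[m]; print("lowest gripper pts",np.percentile(f[:,2],[0,.5,2,10]))
E
```

```text
195 [(280, [-192.0, -138.0, -350.0]), (288, [-53.0, 12.0, 31.0]), (296, [-51.0, 11.0, 36.0]), (304, [-48.0, 11.0, 45.0]), (312, [-47.0, 11.0, 50.0]), (320, [-45.0, 11.0, 56.0]), (328, [-45.0, 8.0, 56.0]), (336, [-45.0, 5.0, 56.0]), (344, [-45.0, 3.0, 58.0])]
210 [(280, [-170.0, -139.0, -351.0]), (288, [-48.0, 11.0, 28.0]), (296, [-45.0, 11.0, 36.0]), (304, [-43.0, 11.0, 44.0]), (312, [-43.0, 8.0, 44.0]), (320, [-44.0, 4.0, 44.0]), (328, [-43.0, 2.0, 46.0]), (336, [-43.0, -1.0, 46.0]), (344, [-43.0, -4.0, 47.0])]
217 [(280, [-160.0, -138.0, -350.0]), (288, [-45.0, 11.0, 27.0]), (296, [-43.0, 10.0, 34.0]), (304, [-43.0, 7.0, 35.0]), (312, [-44.0, 3.0, 34.0]), (320, [-43.0, 0.0, 36.0]), (328, [-43.0, -2.0, 37.0]), (336, [-43.0, -6.0, 38.0]), (344, [-168.0, -246.0, -352.0])]
440 [(280, [173.0, -135.0, -350.0]), (288, [48.0, 12.0, 28.0]), (296, [46.0, 12.0, 37.0]), (304, [45.0, 10.0, 41.0]), (312, [45.0, 8.0, 42.0]), (320, [44.0, 5.0, 44.0]), (328, [45.0, 2.0, 44.0]), (336, [45.0, -1.0, 45.0]), (344, [45.0, -4.0, 46.0])]
455 [(280, [195.0, -135.0, -349.0]), (288, [54.0, 13.0, 31.0]), (296, [52.0, 12.0, 36.0]), (304, [50.0, 12.0, 43.0]), (312, [47.0, 12.0, 50.0]), (320, [46.0, 11.0, 55.0]), (328, [46.0, 9.0, 56.0]), (336, [46.0, 6.0, 57.0]), (344, [46.0, 3.0, 57.0])]
[[[324.05082274 286.79865556]]]
lowest gripper pts [26.30831358 31.4460854  40.13083568 71.90482075]
```

Wrist depth puts the fingertips about 27 mm above the reported TCP. In w1 the lowest gripper points are 26–28 mm above it, and both closings passed just over the stapler's top. The tool_pos reading and the real fingertip disagree, so I'll test that with a gentle, stepwise descent beside the stapler.

apply_moves(
  series=[
    {"x": 0,"y": -0.001,"z": -0.02,"wx": 0,"wy": 0,"wz": 0,"fingers": 0.5},
    {"x": 0,"y": 0,"z": 0,"wx": 0,"wy": 0,"wz": 0,"fingers": 0.5},
    {"x": 0,"y": 0,"z": 0,"wx": 0,"wy": 0,"wz": 0,"fingers": 0.5},
    {"x": 0,"y": 0,"z": 0,"wx": 0,"wy": 0,"wz": 0,"fingers": 0.5},
    {"x": 0,"y": 0,"z": 0,"wx": 0,"wy": 0,"wz": 0,"fingers": 0.5},
    {"x": 0,"y": 0,"z": 0,"wx": 0,"wy": 0,"wz": 0,"fingers": 0.5},
  ],
)

```text
clock: 9.88
tool_pos: [0.44, 0.3007, 0.035]
eef_rot: [0.805, 0.593, 0.003, -0.001]
contact_force: [-0.4, 0.4, -0.6]
opening: 0.664
```

```bash
cat > tip.py <<'E'
from h import *
s=get_state(); tp=s["tool_pos"]; r=R.from_quat(s["eef_rot"]); m=camera_model("wrist"); p,d=snapshot("wrist"); P=cloud(m,d)
q=r.inv().apply((P-tp).reshape(-1,3))*1000
# finger band: |y|<16mm, z (along fingers, from reported TCP) behind it
for sgn in (-1,1):
    k=(abs(q[:,1])<16)&(q[:,2]<-10)&(q[:,2]>-60)&(sgn*q[:,0]>0)&(abs(q[:,0])<70)&(P.reshape(-1,3)[:,2]>tp[2]+.012)
    f=q[k]; t=f[f[:,2]>np.percentile(f[:,2],97)-6] if len(f) else f
    print(sgn,len(f),"tip z",np.percentile(f[:,2],[90,97,99.5]).round(1) if len(f) else "", "x",np.percentile(t[:,0],[2,50,98]).round(1) if len(t) else "","y",np.percentile(t[:,1],[2,98]).round(1) if len(t) else "")
E
python3 tip.py; python3 plan.py .4395,.2996,.003,72.6,2 .4395,.2996,-.01,72.6,3
```

```text
-1 3693 tip z [-12.4 -12.1 -12.1] x [-12.4  -6.3  -0.4] y [-15.5  15.3]
1 3505 tip z [-12.3 -12.1 -12. ] x [ 0.1  5.2 10.2] y [-15.5  15.3]
now 9.93 [0.4399 0.3007 0.035 ] yaw 72.7 zax [ 0.004  0.005 -1.   ] F [-0.3 -0.8  0.4] op 62.3 q7 -0.38
-> .4395,.2996,.003,72.6,2 rows 2
  x -0.0008 y -0.0001 z 0.0200  w 0.0003 -0.0009 0.0002
  x -0.0008 y -0.0001 z 0.0200  w 0.0003 -0.0009 0.0002
-> .4395,.2996,-.01,72.6,3 rows 3
  x 0.0000 y -0.0000 z 0.0054  w 0.0000 0.0000 0.0000
  x 0.0000 y -0.0000 z 0.0054  w 0.0000 0.0000 0.0000
  x 0.0000 y -0.0000 z 0.0054  w 0.0000 0.0000 0.0000
```

apply_moves(
  series=[
    {"x": -0.001,"y": 0,"z": 0.018,"wx": 0,"wy": -0.001,"wz": 0,"fingers": 0.5},
    {"x": 0,"y": 0,"z": 0.01,"wx": 0,"wy": 0,"wz": 0,"fingers": 0.5},
    {"x": 0,"y": 0,"z": 0.004,"wx": 0,"wy": 0,"wz": 0,"fingers": 0.5},
    {"x": 0,"y": 0,"z": 0,"wx": 0,"wy": 0,"wz": 0,"fingers": 0.5},
  ],
)

```text
clock: 10.42
tool_pos: [0.4394, 0.2996, 0.0067]
eef_rot: [0.805, 0.593, 0.001, 0.0]
contact_force: [-0.4, 0.6, -0.1]
opening: 0.749
```

```bash
python3 tip.py; python3 plan.py .4395,.2996,-.009,72.6,2
```

```text
-1 5602 tip z [-35.  -29.8 -27.1] x [-45.3 -33.3 -15.6] y [-13.9  13.5]
1 5690 tip z [-35.1 -30.1 -27.2] x [14.7 32.9 44.8] y [-14.5  13.6]
now 10.47 [0.4394 0.2997 0.0069] yaw 72.7 zax [ 0.002  0.001 -1.   ] F [-1.  -0.4  0.8] op 66.3 q7 -0.44
-> .4395,.2996,-.009,72.6,2 rows 2
  x -0.0000 y 0.0001 z 0.0099  w 0.0002 -0.0002 0.0003
  x -0.0000 y 0.0001 z 0.0099  w 0.0002 -0.0002 0.0003
```

apply_moves(
  series=[
    {"x": 0,"y": 0,"z": 0.004,"wx": 0,"wy": 0,"wz": 0,"fingers": 0.5},
    {"x": 0,"y": 0,"z": 0.004,"wx": 0,"wy": 0,"wz": 0,"fingers": 0.5},
    {"x": 0,"y": 0,"z": 0.003,"wx": 0,"wy": 0,"wz": 0,"fingers": 0.5},
  ],
)

```text
clock: 10.85
tool_pos: [0.4398, 0.3, -0.0019]
eef_rot: [0.806, 0.593, 0.002, 0.0]
contact_force: [0.6, 0.5, 0.1]
opening: 0.748
```

apply_moves(
  series=[
    {"x": 0,"y": 0,"z": 0.004,"wx": 0,"wy": 0,"wz": 0,"fingers": 0.5},
    {"x": 0,"y": 0,"z": 0.004,"wx": 0,"wy": 0,"wz": 0,"fingers": 0.5},
  ],
)

```text
clock: 11.1
tool_pos: [0.4399, 0.3, -0.0086]
eef_rot: [0.806, 0.593, 0.002, 0.0]
contact_force: [-0.7, -0.2, -0.7]
opening: 0.752
```

```bash
python3 tip.py; python3 plan.py .4395,.2996,-.009,72.6,2
```

```text
-1 5171 tip z [-35.8 -29.8 -27. ] x [-45.5 -35.1 -32.9] y [-11.7   7. ]
1 5072 tip z [-35.7 -29.6 -27.2] x [32.7 34.8 45.2] y [-11.8   7.2]
now 11.15 [ 0.4397  0.2999 -0.009 ] yaw 72.7 zax [ 0.002  0.001 -1.   ] F [-0.8 -0.5 -1.2] op 66.0 q7 -0.47
-> .4395,.2996,-.009,72.6,2 rows 2
  x -0.0002 y -0.0001 z 0.0000  w 0.0003 -0.0003 0.0002
  x -0.0002 y -0.0001 z 0.0000  w 0.0003 -0.0003 0.0002
```

No contact at reported z = −9 mm, so the 27 mm offset is confirmed (true tip z ≈ reported + 27 mm). Closing.

apply_moves(
  series=[
    {"x": 0,"y": 0,"z": 0,"wx": 0,"wy": 0,"wz": 0,"fingers": -1},
    {"x": 0,"y": 0,"z": 0,"wx": 0,"wy": 0,"wz": 0,"fingers": -1},
    {"x": 0,"y": 0,"z": 0,"wx": 0,"wy": 0,"wz": 0,"fingers": -1},
    {"x": 0,"y": 0,"z": 0,"wx": 0,"wy": 0,"wz": 0,"fingers": -1},
    {"x": 0,"y": 0,"z": 0,"wx": 0,"wy": 0,"wz": 0,"fingers": -1},
    {"x": 0,"y": 0,"z": 0,"wx": 0,"wy": 0,"wz": 0,"fingers": -1},
  ],
  force=40,
)

```text
clock: 11.9
tool_pos: [0.4397, 0.3, -0.009]
eef_rot: [0.806, 0.593, 0.001, -0.0]
contact_force: [-0.3, 0.7, -0.3]
opening: 0.405
```

```bash
python3 plan.py .4395,.2996,.10,72.6,2 .6068,-.0989,.10,-.8,9
```

```text
now 11.9 [ 0.4397  0.3    -0.009 ] yaw 72.7 zax [ 0.002  0.002 -1.   ] F [-0.3  0.7 -0.3] op 35.7 q7 -0.47
-> .4395,.2996,.10,72.6,2 rows 2
  x -0.0001 y 0.0001 z -0.0681  w 0.0003 -0.0003 0.0002
  x -0.0002 y 0.0000 z -0.0681  w 0.0003 -0.0003 0.0002
-> .6068,-.0989,.10,-.8,9 rows 9
  x -0.0459 y 0.0387 z 0.0000  w -0.0000 -0.0000 0.0453
  x -0.0399 y 0.0448 z 0.0000  w -0.0000 -0.0000 0.0453
  x -0.0331 y 0.0500 z 0.0000  w -0.0000 -0.0000 0.0453
  x -0.0257 y 0.0542 z 0.0000  w -0.0000 -0.0000 0.0453
  x -0.0178 y 0.0573 z 0.0000  w -0.0000 -0.0000 0.0453
  x -0.0094 y 0.0593 z 0.0000  w -0.0000 -0.0000 0.0453
  x -0.0009 y 0.0600 z 0.0000  w -0.0000 -0.0000 0.0453
  x 0.0076 y 0.0595 z 0.0000  w -0.0000 -0.0000 0.0453
  x 0.0160 y 0.0579 z 0.0000  w -0.0000 -0.0000 0.0453
```

Gripped at 35.7 mm. Lift to ~0.10 reported (base ~0.11 above the desk), then carry.

apply_moves(
  series=[
    {"x": 0,"y": 0,"z": -0.02,"wx": 0,"wy": 0,"wz": 0,"fingers": -1},
    {"x": 0,"y": 0,"z": -0.05,"wx": 0,"wy": 0,"wz": 0,"fingers": -1},
    {"x": 0,"y": 0,"z": -0.05,"wx": 0,"wy": 0,"wz": 0,"fingers": -1},
    {"x": 0,"y": 0,"z": -0.02,"wx": 0,"wy": 0,"wz": 0,"fingers": -1},
  ],
)

```text
clock: 12.4
tool_pos: [0.438, 0.2979, 0.1035]
eef_rot: [0.805, 0.593, -0.002, 0.001]
contact_force: [0.2, 0.1, -2.6]
opening: 0.407
```

apply_moves(
  series=[
    {"x": -0.046,"y": 0.039,"z": 0,"wx": 0,"wy": 0,"wz": 0.045,"fingers": -1},
    {"x": -0.04,"y": 0.045,"z": 0,"wx": 0,"wy": 0,"wz": 0.045,"fingers": -1},
    {"x": -0.033,"y": 0.05,"z": 0,"wx": 0,"wy": 0,"wz": 0.045,"fingers": -1},
    {"x": -0.026,"y": 0.054,"z": 0,"wx": 0,"wy": 0,"wz": 0.045,"fingers": -1},
    {"x": -0.018,"y": 0.057,"z": 0,"wx": 0,"wy": 0,"wz": 0.045,"fingers": -1},
    {"x": -0.009,"y": 0.059,"z": 0,"wx": 0,"wy": 0,"wz": 0.045,"fingers": -1},
    {"x": -0.001,"y": 0.06,"z": 0,"wx": 0,"wy": 0,"wz": 0.045,"fingers": -1},
    {"x": 0.008,"y": 0.06,"z": 0,"wx": 0,"wy": 0,"wz": 0.045,"fingers": -1},
  ],
)

```text
clock: 13.4
tool_pos: [0.5848, -0.0646, 0.098]
eef_rot: [0.998, 0.055, -0.005, -0.0]
contact_force: [1.1, 0.6, -2.0]
opening: 0.405
```

```bash
python3 plan.py .6068,-.0989,.07,-.8,2
```

```text
now 13.4 [ 0.5848 -0.0646  0.098 ] yaw 6.3 zax [-0.01  -0.001 -1.   ] F [ 1.1  0.6 -2. ] op 35.6 q7 -0.42
-> .6068,-.0989,.07,-.8,2 rows 2
  x 0.0115 y 0.0228 z 0.0174  w 0.0000 0.0015 0.0197
  x 0.0128 y 0.0221 z 0.0174  w 0.0000 0.0015 0.0197
```

apply_moves(
  series=[
    {"x": 0.012,"y": 0.023,"z": 0.017,"wx": 0,"wy": 0.002,"wz": 0.02,"fingers": -1},
    {"x": 0.013,"y": 0.022,"z": 0.017,"wx": 0,"wy": 0.001,"wz": 0.02,"fingers": -1},
    {"x": 0,"y": 0,"z": 0,"wx": 0,"wy": 0,"wz": 0,"fingers": -1},
  ],
)

```text
clock: 13.78
tool_pos: [0.6066, -0.1049, 0.0661]
eef_rot: [1.0, -0.014, -0.002, 0.001]
contact_force: [-1.3, 0.4, -2.0]
opening: 0.406
```

```bash
python3 plan.py .6068,-.0989,.03,-.8,1
```

```text
now 13.78 [ 0.6066 -0.1049  0.0661] yaw -1.6 zax [-0.004 -0.003 -1.   ] F [-1.3  0.4 -2. ] op 35.7 q7 -0.47
-> .6068,-.0989,.03,-.8,1 rows 1
  x 0.0002 y -0.0076 z 0.0451  w 0.0009 0.0013 -0.0043
```

apply_moves(
  series=[
    {"x": 0,"y": -0.007,"z": 0.025,"wx": 0.001,"wy": 0.001,"wz": -0.004,"fingers": -1},
    {"x": 0,"y": 0,"z": 0.03,"wx": 0,"wy": 0,"wz": 0,"fingers": -1},
    {"x": 0,"y": 0,"z": 0.012,"wx": 0,"wy": 0,"wz": 0,"fingers": -1},
    {"x": 0,"y": 0,"z": 0,"wx": 0,"wy": 0,"wz": 0,"fingers": -1},
  ],
)

```text
clock: 14.28
tool_pos: [0.6059, -0.0903, 0.0112]
eef_rot: [1.0, -0.002, -0.001, -0.003]
contact_force: [0.1, -0.2, -2.8]
opening: 0.404
```

```bash
python3 plan.py .6068,-.0989,-.003,-.8,1
```

```text
now 14.28 [ 0.6059 -0.0903  0.0112] yaw -0.2 zax [-0.002  0.007 -1.   ] F [ 0.1 -0.2 -2.8] op 35.6 q7 -0.52
-> .6068,-.0989,-.003,-.8,1 rows 1
  x 0.0011 y 0.0109 z 0.0177  w -0.0021 0.0007 0.0034
```

apply_moves(
  series=[
    {"x": 0.001,"y": 0.008,"z": 0.004,"wx": -0.002,"wy": 0.001,"wz": 0.003,"fingers": -1},
    {"x": 0,"y": 0.002,"z": 0.003,"wx": 0,"wy": 0,"wz": 0,"fingers": -1},
    {"x": 0,"y": 0,"z": 0.004,"wx": 0,"wy": 0,"wz": 0,"fingers": -1},
    {"x": 0,"y": 0,"z": 0,"wx": 0,"wy": 0,"wz": 0,"fingers": -1},
  ],
)

```text
clock: 14.78
tool_pos: [0.6083, -0.0985, 0.004]
eef_rot: [1.0, -0.006, 0.002, 0.0]
contact_force: [0.6, 0.1, -2.4]
opening: 0.408
```

```bash
python3 plan.py .6068,-.0989,-.003,-.8,1
```

```text
now 14.78 [ 0.6083 -0.0985  0.004 ] yaw -0.7 zax [ 0.005 -0.    -1.   ] F [ 0.6  0.1 -2.4] op 35.9 q7 -0.53
-> .6068,-.0989,-.003,-.8,1 rows 1
  x -0.0019 y 0.0006 z 0.0087  w -0.0000 -0.0015 0.0003
```

apply_moves(
  series=[
    {"x": -0.001,"y": 0.001,"z": 0.005,"wx": 0,"wy": -0.001,"wz": 0,"fingers": -1},
    {"x": 0,"y": 0,"z": 0.003,"wx": 0,"wy": 0,"wz": 0,"fingers": -1},
    {"x": 0,"y": 0,"z": 0.001,"wx": 0,"wy": 0,"wz": 0,"fingers": -1},
    {"x": 0,"y": 0,"z": 0,"wx": 0,"wy": 0,"wz": 0,"fingers": -1},
  ],
)

```text
clock: 15.28
tool_pos: [0.6075, -0.0993, -0.0036]
eef_rot: [1.0, -0.007, 0.001, -0.0]
contact_force: [-0.3, -0.4, -2.7]
opening: 0.404
```

```bash
python3 plan.py .6068,-.0989,-.003,-.8,1
```

```text
now 15.28 [ 0.6075 -0.0993 -0.0036] yaw -0.7 zax [ 0.001  0.    -1.   ] F [-0.3 -0.4 -2.7] op 35.5 q7 -0.53
-> .6068,-.0989,-.003,-.8,1 rows 1
  x -0.0009 y -0.0005 z -0.0008  w -0.0001 -0.0004 0.0003
```

apply_moves(
  series=[
    {"x": 0,"y": 0,"z": 0.0015,"wx": 0,"wy": 0,"wz": 0,"fingers": -1},
    {"x": 0,"y": 0,"z": 0,"wx": 0,"wy": 0,"wz": 0,"fingers": 0},
    {"x": 0,"y": 0,"z": 0,"wx": 0,"wy": 0,"wz": 0,"fingers": 0.2},
    {"x": 0,"y": 0,"z": 0,"wx": 0,"wy": 0,"wz": 0,"fingers": 0.2},
    {"x": 0,"y": 0,"z": -0.02,"wx": 0,"wy": 0,"wz": 0,"fingers": 0.8},
    {"x": 0,"y": 0,"z": -0.05,"wx": 0,"wy": 0,"wz": 0,"fingers": 0.8},
    {"x": 0,"y": 0,"z": -0.05,"wx": 0,"wy": 0,"wz": 0,"fingers": 0.8},
    {"x": 0,"y": 0,"z": -0.03,"wx": 0,"wy": 0,"wz": 0,"fingers": 0.8},
  ],
)

```text
clock: 16.27
tool_pos: [0.6074, -0.0987, 0.1215]
eef_rot: [1.0, -0.006, 0.001, -0.0]
contact_force: [0.7, -0.1, -0.1]
opening: 0.896
```

```bash
python3 - <<'E'
from seg import *
m=camera_model("wrist"); p,d=snapshot("wrist"); seg(m,d); cv2.imwrite("pics/w7.png",p[:,:,::-1])
m=camera_model("top"); p,d=snapshot("top"); cv2.imwrite("pics/t7.png",p[:,:,::-1])
E
python3 plan.py .4327,-.2935,.10,-.8,5 .4327,-.2935,.05,-.8
```

```text
desk -0.001
[557.  79.] 11152 zmax 0.052 TOP [766.9   3.8] [10.2  9.4] 38.5 mean [766.4   3.6] ALL [760.7   2.1] [65. 79.] 14.9
[ 56. 109.] 2866 zmax 0.055 TOP [429.4 -11.5] [16.2 17. ] 0.1 mean [430.3 -11.6] ALL [431.5 -11.6] [28. 24.] 88.6
[325. 232.] 13144 zmax 0.053 TOP [606.7 -99.9] [103.9  32.8] 89.7 mean [ 606.6 -102.9] ALL [ 606.1 -118.4] [190.  90.] 89.0
[120. 300.] 1737 zmax 0.031 TOP [ 440.7 -151.5] [ 8.1 11.1] 67.5 mean [ 439.8 -153.1] ALL [ 440.7 -156.6] [32. 39.] 46.8
[325. 412.] 1534 zmax 0.017 TOP [ 603.8 -273.3] [49.7 89.8] 89.1 mean [ 603.8 -268.4] ALL [ 603.7 -276.2] [55. 90.] 89.1
[165. 437.] 297 zmax 0.033 TOP [ 460.9 -285. ] [2.1 8. ] 13.4 mean [ 460.8 -285.2] ALL [ 461.  -292.2] [ 4. 24.] 6.3
now 16.38 [ 0.609  -0.0986  0.1225] yaw -0.7 zax [ 0.006  0.    -1.   ] F [1.1 0.2 0.5] op 79.2 q7 -0.43
-> .4327,-.2935,.10,-.8,5 rows 5
  x -0.0435 y 0.0493 z 0.0054  w -0.0000 -0.0004 0.0001
  x -0.0435 y 0.0493 z 0.0054  w -0.0000 -0.0004 0.0001
  x -0.0434 y 0.0493 z 0.0055  w -0.0000 -0.0004 0.0001
  x -0.0434 y 0.0493 z 0.0055  w -0.0000 -0.0004 0.0001
  x -0.0434 y 0.0493 z 0.0056  w -0.0000 -0.0004 0.0001
-> .4327,-.2935,.05,-.8 rows 1
  x -0.0000 y -0.0000 z 0.0625  w 0.0000 0.0000 0.0000
```

Stapler is flat in the longest bay: top 53 mm, centre (606.7, −99.9). Next, the tape.

apply_moves(
  series=[
    {"x": -0.043,"y": 0.05,"z": 0.005,"wx": 0,"wy": 0,"wz": 0,"fingers": 1},
    {"x": -0.043,"y": 0.05,"z": 0.005,"wx": 0,"wy": 0,"wz": 0,"fingers": 1},
    {"x": -0.043,"y": 0.05,"z": 0.005,"wx": 0,"wy": 0,"wz": 0,"fingers": 1},
    {"x": -0.043,"y": 0.05,"z": 0.005,"wx": 0,"wy": 0,"wz": 0,"fingers": 1},
    {"x": -0.043,"y": 0.045,"z": 0.005,"wx": 0,"wy": 0,"wz": 0,"fingers": 1},
    {"x": -0.008,"y": 0.01,"z": 0.005,"wx": 0,"wy": 0,"wz": 0,"fingers": 1},
    {"x": 0,"y": 0,"z": 0.01,"wx": 0,"wy": 0,"wz": 0,"fingers": 1},
  ],
)

```text
clock: 17.25
tool_pos: [0.423, -0.3046, 0.0867]
eef_rot: [1.0, -0.006, 0.003, -0.001]
contact_force: [0.3, -0.0, 0.0]
opening: 1.005
```

```bash
python3 plan.py .4327,-.2955,.05,-.8,1 .4327,-.2955,-.01,-.8,2
```

```text
now 17.25 [ 0.423  -0.3046  0.0867] yaw -0.6 zax [ 0.007  0.003 -1.   ] F [ 0.3 -0.   0. ] op 88.4 q7 -0.17
-> .4327,-.2955,.05,-.8,1 rows 1
  x 0.0117 y -0.0113 z 0.0460  w -0.0009 -0.0021 0.0009
-> .4327,-.2955,-.01,-.8,2 rows 2
  x -0.0000 y -0.0000 z 0.0375  w 0.0000 0.0000 0.0000
  x -0.0000 y -0.0000 z 0.0375  w 0.0000 0.0000 0.0000
```

apply_moves(
  series=[
    {"x": 0.01,"y": -0.01,"z": 0.015,"wx": -0.001,"wy": -0.002,"wz": 0.001,"fingers": 1},
    {"x": 0.001,"y": -0.001,"z": 0.015,"wx": 0,"wy": 0,"wz": 0,"fingers": 1},
    {"x": 0,"y": 0,"z": 0,"wx": 0,"wy": 0,"wz": 0,"fingers": 1},
  ],
)

```text
clock: 17.62
tool_pos: [0.4347, -0.2919, 0.0607]
eef_rot: [1.0, -0.004, 0.001, -0.001]
contact_force: [0.3, 0.3, -0.2]
opening: 1.002
```

```bash
python3 tip.py; python3 plan.py .4327,-.2955,-.01,-.8,3;  python3 - <<'E'
from seg import *
m=camera_model("wrist"); p,d=snapshot("wrist"); seg(m,d)
E
```

```text
-1 2954 tip z [-31.6 -28.2 -26.5] x [-57.1 -45.5 -44.7] y [-10.7   8.3]
1 2924 tip z [-31.7 -28.3 -26.7] x [42.7 43.5 54.8] y [-10.7   8.4]
now 17.68 [ 0.4353 -0.2919  0.0612] yaw -0.5 zax [ 0.002  0.002 -1.   ] F [-0.1 -0.2  0.9] op 88.4 q7 -0.23
-> .4327,-.2955,-.01,-.8,3 rows 3
  x -0.0011 y 0.0016 z 0.0297  w -0.0002 -0.0002 0.0006
  x -0.0011 y 0.0016 z 0.0297  w -0.0002 -0.0002 0.0006
  x -0.0011 y 0.0015 z 0.0297  w -0.0002 -0.0002 0.0006
desk -0.0006
[329.  23.] 3410 zmax 0.067 TOP [ 437.5 -171.7] [ 2.5 14.3] 89.8 mean [ 437.1 -172.1] ALL [ 437.5 -168.8] [22. 39.] 89.5
[561. 154.] 7704 zmax 0.017 TOP [ 588.8 -247.5] [179.7  61.8] 89.4 mean [ 569.  -235.3] ALL [ 599.4 -247. ] [181.  83.] 89.4
[322. 268.] 10226 zmax 0.048 TOP [ 432.2 -294.2] [59.7 59.2] 65.2 mean [ 432.3 -293. ] ALL [ 432.4 -294.2] [59. 60.] 27.1
[206. 311.] 1575 zmax 0.11 TOP [ 388.5 -289. ] [ 9.  21.9] 24.6 mean [ 387.7 -287.6] ALL [ 388.7 -289.1] [ 9. 23.] 24.6
[448. 310.] 1731 zmax 0.11 TOP [ 481.  -288.6] [24.3 11.2] 54.5 mean [ 481.7 -287.7] ALL [ 481.1 -288.6] [25. 12.] 53.0
```

apply_moves(
  series=[
    {"x": -0.002,"y": 0.004,"z": 0.03,"wx": 0,"wy": 0,"wz": 0.001,"fingers": 1},
    {"x": 0,"y": 0,"z": 0.03,"wx": 0,"wy": 0,"wz": 0,"fingers": 1},
    {"x": 0,"y": 0,"z": 0.015,"wx": 0,"wy": 0,"wz": 0,"fingers": 1},
    {"x": 0,"y": 0,"z": 0.005,"wx": 0,"wy": 0,"wz": 0,"fingers": 1},
    {"x": 0,"y": 0,"z": 0,"wx": 0,"wy": 0,"wz": 0,"fingers": 1},
  ],
)

```text
clock: 18.35
tool_pos: [0.4359, -0.297, -0.0017]
eef_rot: [1.0, -0.007, 0.004, 0.0]
contact_force: [0.1, 0.1, -0.1]
opening: 0.997
```

```bash
python3 plan.py .4333,-.2955,-.01,-.8,1
```

```text
now 18.35 [ 0.4359 -0.297  -0.0017] yaw -0.8 zax [ 0.008 -0.001 -1.   ] F [ 0.1  0.1 -0.1] op 87.7 q7 -0.33
-> .4333,-.2955,-.01,-.8,1 rows 1
  x -0.0033 y -0.0018 z 0.0103  w 0.0002 -0.0024 0.0003
```

apply_moves(
  series=[
    {"x": -0.003,"y": -0.002,"z": 0.008,"wx": 0,"wy": -0.003,"wz": 0,"fingers": 1},
    {"x": 0,"y": 0,"z": 0.001,"wx": 0,"wy": 0,"wz": 0,"fingers": 1},
    {"x": 0,"y": 0,"z": 0,"wx": 0,"wy": 0,"wz": 0,"fingers": -1},
    {"x": 0,"y": 0,"z": 0,"wx": 0,"wy": 0,"wz": 0,"fingers": -1},
    {"x": 0,"y": 0,"z": 0,"wx": 0,"wy": 0,"wz": 0,"fingers": -1},
    {"x": 0,"y": 0,"z": 0,"wx": 0,"wy": 0,"wz": 0,"fingers": -1},
    {"x": 0,"y": 0,"z": 0,"wx": 0,"wy": 0,"wz": 0,"fingers": -1},
  ],
  force=30,
)

```text
clock: 19.23
tool_pos: [0.4342, -0.2958, -0.008]
eef_rot: [1.0, -0.007, -0.0, 0.001]
contact_force: [-1.2, -0.5, -0.3]
opening: 0.674
```

```bash
python3 plan.py .4333,-.2955,.06,-.8,2 .6056,-.2209,.06,-.8,4
```

```text
now 19.23 [ 0.4342 -0.2958 -0.008 ] yaw -0.8 zax [-0.    -0.002 -1.   ] F [-1.2 -0.5 -0.3] op 59.3 q7 -0.34
-> .4333,-.2955,.06,-.8,2 rows 2
  x -0.0006 y -0.0001 z -0.0425  w 0.0003 0.0000 0.0001
  x -0.0006 y -0.0002 z -0.0425  w 0.0003 0.0000 0.0001
-> .6056,-.2209,.06,-.8,4 rows 4
  x 0.0535 y -0.0241 z -0.0000  w 0.0000 0.0000 0.0000
  x 0.0535 y -0.0241 z -0.0000  w 0.0000 0.0000 0.0000
  x 0.0535 y -0.0241 z -0.0000  w 0.0000 0.0000 0.0000
  x 0.0535 y -0.0241 z -0.0000  w 0.0000 0.0000 0.0000
```

apply_moves(
  series=[
    {"x": 0,"y": 0,"z": -0.02,"wx": 0,"wy": 0,"wz": 0,"fingers": -1},
    {"x": 0,"y": 0,"z": -0.05,"wx": 0,"wy": 0,"wz": 0,"fingers": -1},
    {"x": 0.03,"y": -0.013,"z": -0.02,"wx": 0,"wy": 0,"wz": 0,"fingers": -1},
    {"x": 0.053,"y": -0.024,"z": 0,"wx": 0,"wy": 0,"wz": 0,"fingers": -1},
    {"x": 0.053,"y": -0.024,"z": 0,"wx": 0,"wy": 0,"wz": 0,"fingers": -1},
    {"x": 0.045,"y": -0.02,"z": 0,"wx": 0,"wy": 0,"wz": 0,"fingers": -1},
    {"x": 0.02,"y": -0.008,"z": 0,"wx": 0,"wy": 0,"wz": 0,"fingers": -1},
    {"x": 0,"y": 0,"z": 0,"wx": 0,"wy": 0,"wz": 0,"fingers": -1},
  ],
)

```text
clock: 20.23
tool_pos: [0.5965, -0.2253, 0.0632]
eef_rot: [1.0, -0.008, -0.004, 0.0]
contact_force: [0.2, 0.3, -1.5]
opening: 0.676
```

```bash
python3 plan.py .606,-.2207,.03,-.8,1
```

```text
now 20.23 [ 0.5965 -0.2253  0.0632] yaw -0.9 zax [-0.007 -0.    -1.   ] F [ 0.2  0.3 -1.5] op 59.5 q7 -0.26
-> .606,-.2207,.03,-.8,1 rows 1
  x 0.0121 y -0.0060 z 0.0415  w 0.0001 0.0024 -0.0008
```

apply_moves(
  series=[
    {"x": 0.011,"y": -0.006,"z": 0.015,"wx": 0,"wy": 0.002,"wz": 0,"fingers": -1},
    {"x": 0,"y": 0,"z": 0.025,"wx": 0,"wy": 0,"wz": 0,"fingers": -1},
    {"x": 0,"y": 0,"z": 0.015,"wx": 0,"wy": 0,"wz": 0,"fingers": -1},
    {"x": 0,"y": 0,"z": 0.003,"wx": 0,"wy": 0,"wz": 0,"fingers": -1},
    {"x": 0,"y": 0,"z": 0,"wx": 0,"wy": 0,"wz": 0,"fingers": -1},
  ],
)

```text
clock: 20.85
tool_pos: [0.6003, -0.2231, 0.0113]
eef_rot: [1.0, -0.01, -0.004, 0.001]
contact_force: [0.4, 0.5, -1.3]
opening: 0.671
```

```bash
python3 plan.py .606,-.2207,-.0035,-.8,2
```

```text
now 20.85 [ 0.6003 -0.2231  0.0113] yaw -1.1 zax [-0.008 -0.002 -1.   ] F [ 0.4  0.5 -1.3] op 59.1 q7 -0.3
-> .606,-.2207,-.0035,-.8,2 rows 2
  x 0.0036 y -0.0016 z 0.0092  w 0.0003 0.0013 -0.0008
  x 0.0036 y -0.0016 z 0.0093  w 0.0003 0.0013 -0.0008
```

apply_moves(
  series=[
    {"x": 0.007,"y": -0.003,"z": 0,"wx": 0,"wy": 0.002,"wz": -0.001,"fingers": -1},
    {"x": 0.001,"y": 0,"z": 0.006,"wx": 0,"wy": 0.001,"wz": 0,"fingers": -1},
    {"x": 0,"y": 0,"z": 0.006,"wx": 0,"wy": 0,"wz": 0,"fingers": -1},
    {"x": 0,"y": 0,"z": 0.003,"wx": 0,"wy": 0,"wz": 0,"fingers": -1},
    {"x": 0,"y": 0,"z": 0.001,"wx": 0,"wy": 0,"wz": 0,"fingers": -1},
    {"x": 0,"y": 0,"z": 0,"wx": 0,"wy": 0,"wz": 0,"fingers": -1},
  ],
)

```text
clock: 21.6
tool_pos: [0.6082, -0.2211, -0.0011]
eef_rot: [1.0, -0.008, 0.002, 0.001]
contact_force: [0.1, 0.3, -1.4]
opening: 0.671
```

```bash
python3 plan.py .606,-.2207,-.0045,-.8,1
```

```text
now 21.6 [ 0.6082 -0.2211 -0.0011] yaw -0.9 zax [ 0.004 -0.002 -1.   ] F [ 0.1  0.3 -1.4] op 59.1 q7 -0.32
-> .606,-.2207,-.0045,-.8,1 rows 1
  x -0.0028 y -0.0004 z 0.0042  w 0.0007 -0.0014 -0.0007
```

apply_moves(
  series=[
    {"x": -0.001,"y": 0,"z": 0.003,"wx": 0,"wy": -0.001,"wz": 0,"fingers": -1},
    {"x": 0,"y": 0,"z": 0.001,"wx": 0,"wy": 0,"wz": 0,"fingers": -1},
    {"x": 0,"y": 0,"z": 0,"wx": 0,"wy": 0,"wz": 0,"fingers": 0.7},
    {"x": 0,"y": 0,"z": 0,"wx": 0,"wy": 0,"wz": 0,"fingers": 0.7},
    {"x": 0,"y": 0,"z": 0,"wx": 0,"wy": 0,"wz": 0,"fingers": 0.7},
    {"x": 0,"y": 0,"z": -0.02,"wx": 0,"wy": 0,"wz": 0,"fingers": 0.7},
    {"x": 0,"y": 0,"z": -0.05,"wx": 0,"wy": 0,"wz": 0,"fingers": 0.7},
    {"x": 0,"y": 0,"z": -0.05,"wx": 0,"wy": 0,"wz": 0,"fingers": 0.7},
  ],
)

```text
clock: 22.6
tool_pos: [0.6062, -0.2204, 0.0947]
eef_rot: [1.0, -0.008, -0.001, 0.001]
contact_force: [0.5, -1.1, 0.2]
opening: 0.852
```

```bash
python3 - <<'E'
from seg import *
m=camera_model("wrist"); p,d=snapshot("wrist"); seg(m,d); cv2.imwrite("pics/w8.png",p[:,:,::-1])
E
python3 plan.py .4343,.1355,.12,-.8
```

```text
desk -0.0009
[326. 213.] 16463 zmax 0.053 TOP [ 606.8 -219.4] [59.3 59. ] 79.9 mean [ 606.8 -218.2] ALL [ 604.9 -195.8] [245.  90.] 89.2
[324.  69.] 9318 zmax 0.054 TOP [ 606.  -118.4] [31.5 66.7] 0.9 mean [ 606.4 -113.4] ALL [ 606.3 -119.2] [70. 36.] 89.1
[ 51. 153.] 5457 zmax 0.079 TOP [ 447.9 -162.2] [21.1  6.6] 75.7 mean [ 448.9 -161.8] ALL [ 441.1 -159.4] [35. 40.] 6.0
now 22.65 [ 0.6098 -0.2208  0.1004] yaw -0.9 zax [ 0.006 -0.003 -1.   ] F [0.7 0.4 2.1] op 74.7 q7 -0.24
-> .4343,.1355,.12,-.8 rows 7
  x -0.0323 y -0.0631 z -0.0039  w 0.0002 -0.0003 -0.0001
  x -0.0323 y -0.0631 z -0.0038  w 0.0002 -0.0003 -0.0001
  x -0.0323 y -0.0631 z -0.0038  w 0.0002 -0.0003 -0.0001
  x -0.0323 y -0.0631 z -0.0037  w 0.0002 -0.0003 -0.0001
  x -0.0323 y -0.0631 z -0.0037  w 0.0002 -0.0003 -0.0001
  x -0.0323 y -0.0632 z -0.0036  w 0.0002 -0.0003 -0.0001
  x -0.0322 y -0.0632 z -0.0036  w 0.0002 -0.0003 -0.0001
```

Tape is flat in the middle bay. Now the large weight.

apply_moves(
  series=[
    {"x": -0.032,"y": -0.063,"z": -0.006,"wx": 0,"wy": 0,"wz": 0,"fingers": 0.7},
    {"x": -0.032,"y": -0.063,"z": -0.006,"wx": 0,"wy": 0,"wz": 0,"fingers": 0.7},
    {"x": -0.032,"y": -0.063,"z": -0.004,"wx": 0,"wy": 0,"wz": 0,"fingers": 0.7},
    {"x": -0.032,"y": -0.063,"z": -0.003,"wx": 0,"wy": 0,"wz": 0,"fingers": 0.7},
    {"x": -0.032,"y": -0.063,"z": 0,"wx": 0,"wy": 0,"wz": 0,"fingers": 0.7},
    {"x": -0.032,"y": -0.063,"z": 0,"wx": 0,"wy": 0,"wz": 0,"fingers": 0.7},
    {"x": -0.028,"y": -0.05,"z": 0,"wx": 0,"wy": 0,"wz": 0,"fingers": 0.7},
    {"x": -0.004,"y": -0.008,"z": 0,"wx": 0,"wy": 0,"wz": 0,"fingers": 0.7},
  ],
)

```text
clock: 23.65
tool_pos: [0.4398, 0.1429, 0.1212]
eef_rot: [1.0, -0.01, 0.014, -0.0]
contact_force: [-0.4, 0.2, 0.7]
opening: 0.851
```

```bash
python3 plan.py .4345,.135,.08,-.8
```

```text
now 23.65 [0.4398 0.1429 0.1212] yaw -1.1 zax [ 0.028  0.001 -1.   ] F [-0.4  0.2  0.7] op 74.9 q7 -1.09
-> .4345,.135,.08,-.8 rows 1
  x -0.0079 y 0.0100 z 0.0513  w -0.0003 -0.0089 -0.0018
```

apply_moves(
  series=[
    {"x": -0.006,"y": 0.008,"z": 0.02,"wx": 0,"wy": -0.009,"wz": -0.002,"fingers": 0.7},
    {"x": -0.001,"y": 0.002,"z": 0.01,"wx": 0,"wy": 0,"wz": 0,"fingers": 0.7},
    {"x": 0,"y": 0,"z": 0,"wx": 0,"wy": 0,"wz": 0,"fingers": 0.7},
  ],
)

```text
clock: 24.02
tool_pos: [0.4359, 0.1313, 0.0956]
eef_rot: [1.0, -0.009, -0.0, 0.0]
contact_force: [-0.3, 1.3, 0.7]
opening: 0.851
```

```bash
python3 - <<'E'
from seg import *
m=camera_model("wrist"); p,d=snapshot("wrist"); seg(m,d)
E
python3 tip.py; python3 plan.py .4345,.135,-.006,-.8,3
```

```text
desk -0.0009
[561. 197.] 7811 zmax 0.017 TOP [608.9 157.6] [161.5  91.7] 76.0 mean [594.3 154.1] ALL [608.9 157.6] [162.  92.] 76.0
[323. 241.] 4980 zmax 0.08 TOP [433.1 136.3] [28.7 28.8] 44.6 mean [433.3 137.1] ALL [433.6 139.6] [39. 45.] 87.9
[320. 417.] 1466 zmax 0.052 TOP [429.1  -4.8] [ 6.8 16.4] 86.6 mean [428.6  -4.1] ALL [428.3  -8.8] [28. 24.] 2.7
-1 2748 tip z [-31.5 -28.2 -26.6] x [-50.3 -39.6 -38.1] y [-10.8   8.4]
1 2729 tip z [-31.6 -28.4 -26.6] x [36.2 37.8 48.6] y [-10.7   8.4]
now 24.12 [0.4361 0.1319 0.0962] yaw -1.0 zax [ 0. -0. -1.] F [-0.2 -0.   0.5] op 74.7 q7 -1.09
-> .4345,.135,-.006,-.8,3 rows 3
  x -0.0007 y -0.0013 z 0.0426  w 0.0000 -0.0000 -0.0003
  x -0.0007 y -0.0013 z 0.0426  w 0.0000 -0.0000 -0.0003
  x -0.0007 y -0.0013 z 0.0426  w 0.0000 -0.0000 -0.0003
```

apply_moves(
  series=[
    {"x": -0.002,"y": -0.004,"z": 0.01,"wx": 0,"wy": 0,"wz": 0,"fingers": 0.7},
    {"x": 0,"y": 0,"z": 0.03,"wx": 0,"wy": 0,"wz": 0,"fingers": 0.7},
    {"x": 0,"y": 0,"z": 0.035,"wx": 0,"wy": 0,"wz": 0,"fingers": 0.7},
    {"x": 0,"y": 0,"z": 0.03,"wx": 0,"wy": 0,"wz": 0,"fingers": 0.7},
    {"x": 0,"y": 0,"z": 0.01,"wx": 0,"wy": 0,"wz": 0,"fingers": 0.7},
    {"x": 0,"y": 0,"z": 0,"wx": 0,"wy": 0,"wz": 0,"fingers": 0.7},
  ],
)

```text
clock: 24.88
tool_pos: [0.4362, 0.1364, 0.0014]
eef_rot: [1.0, -0.009, 0.002, -0.001]
contact_force: [-0.2, 0.0, -0.1]
opening: 0.848
```

```bash
python3 plan.py .4342,.135,-.006,-.8,1
```

```text
now 24.88 [0.4362 0.1364 0.0014] yaw -1.0 zax [ 0.003  0.002 -1.   ] F [-0.2  0.  -0.1] op 74.7 q7 -1.26
-> .4342,.135,-.006,-.8,1 rows 1
  x -0.0025 y 0.0018 z 0.0093  w -0.0007 -0.0010 -0.0013
```

apply_moves(
  series=[
    {"x": -0.002,"y": 0.002,"z": 0.008,"wx": -0.001,"wy": -0.001,"wz": -0.001,"fingers": 0.7},
    {"x": 0,"y": 0,"z": 0.001,"wx": 0,"wy": 0,"wz": 0,"fingers": 0.7},
    {"x": 0,"y": 0,"z": 0,"wx": 0,"wy": 0,"wz": 0,"fingers": -1},
    {"x": 0,"y": 0,"z": 0,"wx": 0,"wy": 0,"wz": 0,"fingers": -1},
    {"x": 0,"y": 0,"z": 0,"wx": 0,"wy": 0,"wz": 0,"fingers": -1},
    {"x": 0,"y": 0,"z": 0,"wx": 0,"wy": 0,"wz": 0,"fingers": -1},
    {"x": 0,"y": 0,"z": 0,"wx": 0,"wy": 0,"wz": 0,"fingers": -1},
    {"x": 0,"y": 0,"z": 0,"wx": 0,"wy": 0,"wz": 0,"fingers": -1},
  ],
  force=55,
)

```text
clock: 25.88
tool_pos: [0.4358, 0.1354, -0.0032]
eef_rot: [1.0, -0.008, 0.002, -0.001]
contact_force: [0.0, -0.8, -0.4]
opening: 0.511
```

```bash
python3 plan.py .4342,.135,.105,-.8,2 .5,-.1,.105,-.8,5 .6049,-.3025,.09,-.8,5
```

```text
now 25.88 [ 0.4358  0.1354 -0.0032] yaw -0.9 zax [ 0.003  0.002 -1.   ] F [ 0.  -0.8 -0.4] op 45.0 q7 -1.35
-> .4342,.135,.105,-.8,2 rows 2
  x -0.0007 y 0.0001 z -0.0677  w -0.0003 -0.0005 -0.0003
  x -0.0009 y 0.0002 z -0.0677  w -0.0003 -0.0005 -0.0003
-> .5,-.1,.105,-.8,5 rows 5
  x 0.0173 y 0.0585 z 0.0000  w 0.0000 0.0000 0.0000
  x 0.0173 y 0.0585 z 0.0000  w 0.0000 0.0000 0.0000
  x 0.0173 y 0.0585 z 0.0000  w 0.0000 0.0000 0.0000
  x 0.0173 y 0.0585 z 0.0000  w 0.0000 0.0000 0.0000
  x 0.0173 y 0.0585 z 0.0000  w 0.0000 0.0000 0.0000
-> .6049,-.3025,.09,-.8,5 rows 5
  x 0.0269 y 0.0503 z 0.0038  w 0.0000 0.0000 0.0000
  x 0.0269 y 0.0503 z 0.0038  w 0.0000 0.0000 0.0000
  x 0.0269 y 0.0503 z 0.0038  w 0.0000 0.0000 0.0000
  x 0.0269 y 0.0503 z 0.0038  w 0.0000 0.0000 0.0000
  x 0.0269 y 0.0503 z 0.0038  w 0.0000 0.0000 0.0000
```

apply_moves(
  series=[
    {"x": 0,"y": 0,"z": -0.02,"wx": 0,"wy": 0,"wz": 0,"fingers": -1},
    {"x": 0,"y": 0,"z": -0.04,"wx": 0,"wy": 0,"wz": 0,"fingers": -1},
    {"x": 0,"y": 0,"z": -0.05,"wx": 0,"wy": 0,"wz": 0,"fingers": -1},
    {"x": 0.01,"y": 0.03,"z": -0.02,"wx": 0,"wy": 0,"wz": 0,"fingers": -1},
    {"x": 0.02,"y": 0.055,"z": 0,"wx": 0,"wy": 0,"wz": 0,"fingers": -1},
    {"x": 0.02,"y": 0.055,"z": 0,"wx": 0,"wy": 0,"wz": 0,"fingers": -1},
    {"x": 0.025,"y": 0.055,"z": 0,"wx": 0,"wy": 0,"wz": 0,"fingers": -1},
    {"x": 0.025,"y": 0.055,"z": 0,"wx": 0,"wy": 0,"wz": 0,"fingers": -1},
  ],
)

```text
clock: 26.88
tool_pos: [0.5119, -0.0681, 0.101]
eef_rot: [1.0, -0.003, -0.002, -0.001]
contact_force: [0.5, -0.9, -4.8]
opening: 0.511
```

```bash
python3 plan.py .6048,-.3018,.1,-.8
```

```text
now 26.88 [ 0.5119 -0.0681  0.101 ] yaw -0.3 zax [-0.004  0.002 -1.   ] F [ 0.5 -0.9 -4.8] op 45.0 q7 -0.68
-> .6048,-.3018,.1,-.8 rows 5
  x 0.0236 y 0.0583 z 0.0001  w -0.0001 0.0002 0.0005
  x 0.0237 y 0.0582 z 0.0001  w -0.0001 0.0002 0.0005
  x 0.0238 y 0.0582 z 0.0001  w -0.0001 0.0002 0.0005
  x 0.0239 y 0.0582 z 0.0002  w -0.0001 0.0002 0.0005
  x 0.0240 y 0.0581 z 0.0002  w -0.0001 0.0002 0.0005
```

apply_moves(
  series=[
    {"x": 0.024,"y": 0.056,"z": 0,"wx": 0,"wy": 0,"wz": 0,"fingers": -1},
    {"x": 0.024,"y": 0.056,"z": 0,"wx": 0,"wy": 0,"wz": 0.001,"fingers": -1},
    {"x": 0.024,"y": 0.056,"z": 0,"wx": 0,"wy": 0,"wz": 0.001,"fingers": -1},
    {"x": 0.022,"y": 0.053,"z": 0,"wx": 0,"wy": 0,"wz": 0.001,"fingers": -1},
    {"x": 0.017,"y": 0.038,"z": 0,"wx": 0,"wy": 0,"wz": 0,"fingers": -1},
    {"x": 0.005,"y": 0.012,"z": 0,"wx": 0,"wy": 0,"wz": 0,"fingers": -1},
    {"x": 0,"y": 0,"z": 0,"wx": 0,"wy": 0,"wz": 0,"fingers": -1},
  ],
)

```text
clock: 27.75
tool_pos: [0.5951, -0.3003, 0.0911]
eef_rot: [1.0, -0.013, -0.011, -0.001]
contact_force: [-0.5, 0.7, -5.3]
opening: 0.507
```

```bash
python3 plan.py .6048,-.3018,.04,-.8
```

```text
now 27.75 [ 0.5951 -0.3003  0.0911] yaw -1.5 zax [-0.021  0.002 -1.   ] F [-0.5  0.7 -5.3] op 44.6 q7 -0.16
-> .6048,-.3018,.04,-.8 rows 1
  x 0.0135 y 0.0016 z 0.0636  w -0.0004 0.0068 -0.0038
```

apply_moves(
  series=[
    {"x": 0.012,"y": 0.002,"z": 0.015,"wx": 0,"wy": 0.007,"wz": -0.004,"fingers": -1},
    {"x": 0,"y": 0,"z": 0.03,"wx": 0,"wy": 0,"wz": 0,"fingers": -1},
    {"x": 0,"y": 0,"z": 0.03,"wx": 0,"wy": 0,"wz": 0,"fingers": -1},
    {"x": 0,"y": 0,"z": 0.006,"wx": 0,"wy": 0,"wz": 0,"fingers": -1},
    {"x": 0,"y": 0,"z": 0,"wx": 0,"wy": 0,"wz": 0,"fingers": -1},
  ],
)

```text
clock: 28.38
tool_pos: [0.6049, -0.2927, 0.0225]
eef_rot: [1.0, 0.0, 0.0, -0.004]
contact_force: [-0.6, -0.0, -5.0]
opening: 0.511
```

```bash
python3 plan.py .6048,-.3018,.003,-.8
```

```text
now 28.38 [ 0.6049 -0.2927  0.0225] yaw 0.0 zax [ 0.001  0.007 -1.   ] F [-0.6 -0.  -5. ] op 45.0 q7 -0.2
-> .6048,-.3018,.003,-.8 rows 1
  x -0.0002 y 0.0116 z 0.0243  w -0.0023 -0.0003 0.0045
```

apply_moves(
  series=[
    {"x": 0,"y": 0.009,"z": 0,"wx": -0.002,"wy": 0,"wz": 0.004,"fingers": -1},
    {"x": 0,"y": 0.002,"z": 0,"wx": 0,"wy": 0,"wz": 0.001,"fingers": -1},
    {"x": 0,"y": 0,"z": 0,"wx": 0,"wy": 0,"wz": 0,"fingers": -1},
  ],
)

```text
clock: 28.75
tool_pos: [0.6066, -0.3022, 0.0248]
eef_rot: [1.0, -0.008, 0.002, 0.0]
contact_force: [-0.2, 0.2, -4.6]
opening: 0.507
```

```bash
python3 plan.py .6048,-.3018,.003,-.8
```

```text
now 28.75 [ 0.6066 -0.3022  0.0248] yaw -0.9 zax [ 0.005 -0.001 -1.   ] F [-0.2  0.2 -4.6] op 44.6 q7 -0.2
-> .6048,-.3018,.003,-.8 rows 1
  x -0.0023 y -0.0005 z 0.0273  w 0.0002 -0.0015 -0.0007
```

apply_moves(
  series=[
    {"x": -0.002,"y": 0,"z": 0.007,"wx": 0,"wy": -0.001,"wz": 0,"fingers": -1},
    {"x": 0,"y": 0,"z": 0.01,"wx": 0,"wy": 0,"wz": 0,"fingers": -1},
    {"x": 0,"y": 0,"z": 0.007,"wx": 0,"wy": 0,"wz": 0,"fingers": -1},
    {"x": 0,"y": 0,"z": 0.003,"wx": 0,"wy": 0,"wz": 0,"fingers": -1},
    {"x": 0,"y": 0,"z": 0,"wx": 0,"wy": 0,"wz": 0,"fingers": -1},
  ],
)

```text
clock: 29.38
tool_pos: [0.6049, -0.3023, 0.0019]
eef_rot: [1.0, -0.008, 0.001, 0.0]
contact_force: [-0.7, -0.0, -1.7]
opening: 0.507
```

```bash
python3 plan.py .6048,-.3018,.0013,-.8
```

```text
now 29.38 [ 0.6049 -0.3023  0.0019] yaw -0.9 zax [ 0.001 -0.001 -1.   ] F [-0.7 -0.  -1.7] op 44.6 q7 -0.22
-> .6048,-.3018,.0013,-.8 rows 1
  x -0.0001 y -0.0007 z 0.0008  w 0.0002 -0.0004 -0.0008
```

apply_moves(
  series=[
    {"x": 0,"y": 0,"z": 0.001,"wx": 0,"wy": 0,"wz": 0,"fingers": -1},
    {"x": 0,"y": 0,"z": 0,"wx": 0,"wy": 0,"wz": 0,"fingers": 0.45},
    {"x": 0,"y": 0,"z": 0,"wx": 0,"wy": 0,"wz": 0,"fingers": 0.45},
    {"x": 0,"y": 0,"z": 0,"wx": 0,"wy": 0,"wz": 0,"fingers": 0.45},
    {"x": 0,"y": 0,"z": -0.02,"wx": 0,"wy": 0,"wz": 0,"fingers": 0.45},
    {"x": 0,"y": 0,"z": -0.05,"wx": 0,"wy": 0,"wz": 0,"fingers": 0.45},
    {"x": 0,"y": 0,"z": -0.06,"wx": 0,"wy": 0,"wz": 0,"fingers": 0.45},
    {"x": 0,"y": 0,"z": -0.04,"wx": 0,"wy": 0,"wz": 0,"fingers": 0.45},
  ],
)

```text
clock: 30.38
tool_pos: [0.6062, -0.3015, 0.1444]
eef_rot: [1.0, -0.008, 0.003, 0.0]
contact_force: [0.1, -0.4, -0.5]
opening: 0.726
```

```bash
python3 - <<'E'
from seg import *
m=camera_model("wrist"); p,d=snapshot("wrist"); seg(m,d)
E
python3 plan.py .4392,-.1605,.12,-14.1,5
```

```text
desk -0.0009
[67. 26.] 5082 zmax 0.087 TOP [ 440.4 -165.9] [17.4 10.6] 2.5 mean [ 441.2 -165.5] ALL [ 440.8 -161.2] [39. 34.] 67.0
[322. 165.] 9791 zmax 0.084 TOP [ 603.7 -301.2] [28.7 28.4] 89.7 mean [ 603.7 -300.6] ALL [ 604.3 -238.7] [197.  90.] 89.2
[322.  12.] 1311 zmax 0.049 TOP [ 605.8 -152.9] [ 3.6 34.8] 89.1 mean [ 606.  -152.9] ALL [ 605.9 -152.3] [ 8. 35.] 88.4
[325. 114.] 6447 zmax 0.053 TOP [ 607.  -219.6] [59.1 58.8] 44.7 mean [ 606.9 -219. ] ALL [ 607.  -219.6] [59. 59.] 44.7
[555. 255.] 8377 zmax 0.02 TOP [ 790.7 -330.6] [118.7  58.8] 0.1 mean [ 807.1 -339. ] ALL [ 789. -328.] [122.  64.] 0.1
now 30.43 [ 0.6087 -0.3019  0.1489] yaw -0.9 zax [ 0.012 -0.002 -1.   ] F [ 0.7 -0.8  2.1] op 63.6 q7 -0.12
-> .4392,-.1605,.12,-14.1,5 rows 5
  x -0.0430 y -0.0347 z 0.0067  w 0.0000 -0.0007 0.0146
  x -0.0445 y -0.0327 z 0.0068  w 0.0000 -0.0007 0.0146
  x -0.0460 y -0.0306 z 0.0069  w 0.0000 -0.0007 0.0146
  x -0.0473 y -0.0284 z 0.0070  w 0.0000 -0.0007 0.0146
  x -0.0486 y -0.0262 z 0.0071  w 0.0000 -0.0007 0.0146
```

Large weight is flat in the shortest bay: top 84 mm, centre (603.7, −301.2). Now the date stamp.

apply_moves(
  series=[
    {"x": -0.045,"y": -0.038,"z": 0.005,"wx": 0,"wy": -0.002,"wz": 0,"fingers": 0.4},
    {"x": -0.045,"y": -0.038,"z": 0.005,"wx": 0,"wy": -0.001,"wz": 0,"fingers": 0.4},
    {"x": -0.045,"y": -0.038,"z": 0.005,"wx": 0,"wy": 0,"wz": 0,"fingers": 0.4},
    {"x": -0.042,"y": -0.035,"z": 0.005,"wx": 0,"wy": 0,"wz": 0,"fingers": 0.4},
    {"x": -0.025,"y": -0.02,"z": 0.005,"wx": 0,"wy": 0,"wz": 0,"fingers": 0.4},
    {"x": -0.005,"y": -0.004,"z": 0,"wx": 0,"wy": 0,"wz": 0,"fingers": 0.4},
    {"x": 0,"y": 0,"z": 0,"wx": 0,"wy": 0,"wz": 0,"fingers": 0.4},
  ],
)

```text
clock: 31.3
tool_pos: [0.4471, -0.1575, 0.1346]
eef_rot: [1.0, -0.009, 0.01, 0.003]
contact_force: [0.1, 0.6, 0.0]
opening: 0.701
```

```bash
python3 plan.py .4391,-.1605,.1,-.8
```

```text
now 31.3 [ 0.4471 -0.1575  0.1346] yaw -1.0 zax [ 0.019 -0.006 -1.   ] F [0.1 0.6 0. ] op 61.7 q7 -0.54
-> .4391,-.1605,.1,-.8 rows 1
  x -0.0107 y 0.0037 z 0.0430  w 0.0019 -0.0061 -0.0010
```

apply_moves(
  series=[
    {"x": -0.009,"y": 0.003,"z": 0.02,"wx": 0.002,"wy": -0.006,"wz": -0.001,"fingers": 0.4},
    {"x": -0.001,"y": 0.001,"z": 0.015,"wx": 0,"wy": 0,"wz": 0,"fingers": 0.4},
    {"x": 0,"y": 0,"z": 0.002,"wx": 0,"wy": 0,"wz": 0,"fingers": 0.4},
    {"x": 0,"y": 0,"z": 0,"wx": 0,"wy": 0,"wz": 0,"fingers": 0.4},
  ],
)

```text
clock: 31.8
tool_pos: [0.4413, -0.163, 0.102]
eef_rot: [1.0, -0.009, 0.0, -0.0]
contact_force: [0.7, -0.3, -0.2]
opening: 0.7
```

```bash
python3 - <<'E'
from seg import *
m=camera_model("wrist"); p,d=snapshot("wrist"); seg(m,d)
E
python3 plan.py .4391,-.1605,.017,-.8,3
```

```text
desk -0.0008
[302.   9.] 749 zmax 0.036 TOP [428.8 -23.1] [ 4.9 20.1] 89.6 mean [428.5 -23. ] ALL [429.7 -21.5] [25.  9.] 6.4
[572. 164.] 28849 zmax 0.053 TOP [ 598.6 -133.8] [ 53.1 171.6] 7.1 mean [ 604.9 -123.1] ALL [ 605.6 -138.4] [230.  92.] 89.3
[321. 240.] 3527 zmax 0.087 TOP [ 437.5 -159.2] [20.5 20.6] 15.0 mean [ 437.5 -158.5] ALL [ 437.9 -155.4] [32. 39.] 88.7
now 31.85 [ 0.4413 -0.163   0.1021] yaw -1.0 zax [ 0.001  0.    -1.   ] F [0.4 0.1 0.1] op 61.6 q7 -0.58
-> .4391,-.1605,.017,-.8,3 rows 3
  x -0.0010 y -0.0010 z 0.0355  w -0.0001 -0.0001 -0.0004
  x -0.0010 y -0.0010 z 0.0355  w -0.0001 -0.0001 -0.0004
  x -0.0010 y -0.0010 z 0.0355  w -0.0001 -0.0001 -0.0004
```

apply_moves(
  series=[
    {"x": -0.003,"y": -0.003,"z": 0.01,"wx": 0,"wy": 0,"wz": 0,"fingers": 0.4},
    {"x": -0.001,"y": 0,"z": 0.03,"wx": 0,"wy": 0,"wz": 0,"fingers": 0.4},
    {"x": 0,"y": 0,"z": 0.035,"wx": 0,"wy": 0,"wz": 0,"fingers": 0.4},
    {"x": 0,"y": 0,"z": 0.02,"wx": 0,"wy": 0,"wz": 0,"fingers": 0.4},
    {"x": 0,"y": 0,"z": 0.005,"wx": 0,"wy": 0,"wz": 0,"fingers": 0.4},
    {"x": 0,"y": 0,"z": 0,"wx": 0,"wy": 0,"wz": 0,"fingers": 0.4},
  ],
)

```text
clock: 32.6
tool_pos: [0.4391, -0.1589, 0.0201]
eef_rot: [1.0, -0.008, 0.002, -0.001]
contact_force: [0.5, -1.0, 0.3]
opening: 0.702
```

```bash
python3 plan.py .4385,-.1605,.017,-.8,1
```

```text
now 32.6 [ 0.4391 -0.1589  0.0201] yaw -0.9 zax [ 0.004  0.002 -1.   ] F [ 0.5 -1.   0.3] op 61.7 q7 -0.82
-> .4385,-.1605,.017,-.8,1 rows 1
  x -0.0007 y 0.0020 z 0.0038  w -0.0006 -0.0012 -0.0008
```

apply_moves(
  series=[
    {"x": -0.001,"y": 0.002,"z": 0.004,"wx": -0.001,"wy": -0.001,"wz": 0,"fingers": 0.4},
    {"x": 0,"y": 0,"z": 0,"wx": 0,"wy": 0,"wz": 0,"fingers": -1},
    {"x": 0,"y": 0,"z": 0,"wx": 0,"wy": 0,"wz": 0,"fingers": -1},
    {"x": 0,"y": 0,"z": 0,"wx": 0,"wy": 0,"wz": 0,"fingers": -1},
    {"x": 0,"y": 0,"z": 0,"wx": 0,"wy": 0,"wz": 0,"fingers": -1},
    {"x": 0,"y": 0,"z": 0,"wx": 0,"wy": 0,"wz": 0,"fingers": -1},
    {"x": 0,"y": 0,"z": 0,"wx": 0,"wy": 0,"wz": 0,"fingers": -1},
    {"x": 0,"y": 0,"z": 0,"wx": 0,"wy": 0,"wz": 0,"fingers": -1},
  ],
  force=30,
)

```text
clock: 33.6
tool_pos: [0.4391, -0.161, 0.0182]
eef_rot: [1.0, -0.009, 0.002, 0.001]
contact_force: [0.4, 0.3, -0.3]
opening: 0.285
```

```bash
python3 plan.py .4385,-.1605,.12,-.8,2 .618,.187,.12,-.8
```

```text
now 33.6 [ 0.4391 -0.161   0.0182] yaw -1.0 zax [ 0.004 -0.002 -1.   ] F [ 0.4  0.3 -0.3] op 25.1 q7 -0.83
-> .4385,-.1605,.12,-.8,2 rows 2
  x -0.0002 y -0.0002 z -0.0636  w 0.0003 -0.0006 -0.0006
  x -0.0003 y -0.0002 z -0.0636  w 0.0003 -0.0006 -0.0006
-> .618,.187,.12,-.8 rows 7
  x 0.0312 y -0.0625 z -0.0000  w 0.0000 0.0000 0.0000
  x 0.0312 y -0.0625 z -0.0000  w 0.0000 0.0000 0.0000
  x 0.0312 y -0.0625 z -0.0000  w 0.0000 0.0000 0.0000
  x 0.0312 y -0.0625 z -0.0000  w 0.0000 0.0000 0.0000
  x 0.0312 y -0.0625 z -0.0000  w 0.0000 0.0000 0.0000
  x 0.0312 y -0.0625 z -0.0000  w 0.0000 0.0000 0.0000
  x 0.0312 y -0.0625 z -0.0000  w 0.0000 0.0000 0.0000
```

apply_moves(
  series=[
    {"x": 0,"y": 0,"z": -0.02,"wx": 0,"wy": 0,"wz": 0,"fingers": -1},
    {"x": 0,"y": 0,"z": -0.045,"wx": 0,"wy": 0,"wz": 0,"fingers": -1},
    {"x": 0,"y": 0,"z": -0.045,"wx": 0,"wy": 0,"wz": 0,"fingers": -1},
    {"x": 0.015,"y": -0.03,"z": -0.015,"wx": 0,"wy": 0,"wz": 0,"fingers": -1},
    {"x": 0.028,"y": -0.055,"z": 0,"wx": 0,"wy": 0,"wz": 0,"fingers": -1},
    {"x": 0.028,"y": -0.055,"z": 0,"wx": 0,"wy": 0,"wz": 0,"fingers": -1},
    {"x": 0.028,"y": -0.055,"z": 0,"wx": 0,"wy": 0,"wz": 0,"fingers": -1},
    {"x": 0.028,"y": -0.055,"z": 0,"wx": 0,"wy": 0,"wz": 0,"fingers": -1},
  ],
)

```text
clock: 34.6
tool_pos: [0.5431, 0.0357, 0.1187]
eef_rot: [1.0, -0.014, -0.002, 0.003]
contact_force: [0.4, -0.1, -1.4]
opening: 0.285
```

```bash
python3 plan.py .618,.1857,.11,-.8
```

```text
now 34.6 [0.5431 0.0357 0.1187] yaw -1.6 zax [-0.005 -0.006 -1.   ] F [ 0.4 -0.1 -1.4] op 25.1 q7 -0.83
-> .618,.1857,.11,-.8 rows 3
  x 0.0294 y -0.0634 z 0.0031  w 0.0007 0.0005 -0.0016
  x 0.0297 y -0.0632 z 0.0033  w 0.0007 0.0005 -0.0016
  x 0.0300 y -0.0631 z 0.0035  w 0.0007 0.0005 -0.0016
```

apply_moves(
  series=[
    {"x": 0.028,"y": -0.055,"z": 0,"wx": 0.001,"wy": 0,"wz": 0,"fingers": -1},
    {"x": 0.026,"y": -0.05,"z": 0,"wx": 0.001,"wy": 0,"wz": 0,"fingers": -1},
    {"x": 0.022,"y": -0.04,"z": 0,"wx": 0,"wy": 0,"wz": 0,"fingers": -1},
    {"x": 0.012,"y": -0.022,"z": 0.005,"wx": 0,"wy": 0,"wz": 0,"fingers": -1},
    {"x": 0.003,"y": -0.006,"z": 0.005,"wx": 0,"wy": 0,"wz": 0,"fingers": -1},
    {"x": 0,"y": 0,"z": 0,"wx": 0,"wy": 0,"wz": 0,"fingers": -1},
  ],
)

```text
clock: 35.35
tool_pos: [0.6194, 0.1797, 0.1071]
eef_rot: [1.0, -0.011, -0.005, 0.0]
contact_force: [-1.2, -0.8, -2.0]
opening: 0.286
```

```bash
python3 plan.py .618,.1857,.06,-.8
```

```text
now 35.35 [0.6194 0.1797 0.1071] yaw -1.3 zax [-0.009 -0.    -1.   ] F [-1.2 -0.8 -2. ] op 25.2 q7 -0.89
-> .618,.1857,.06,-.8 rows 1
  x -0.0014 y -0.0075 z 0.0589  w 0.0002 0.0029 -0.0029
```

apply_moves(
  series=[
    {"x": -0.001,"y": -0.006,"z": 0.015,"wx": 0,"wy": 0.003,"wz": -0.002,"fingers": -1},
    {"x": 0,"y": 0,"z": 0.03,"wx": 0,"wy": 0,"wz": 0,"fingers": -1},
    {"x": 0,"y": 0,"z": 0.025,"wx": 0,"wy": 0,"wz": 0,"fingers": -1},
    {"x": 0,"y": 0,"z": 0.006,"wx": 0,"wy": 0,"wz": 0,"fingers": -1},
    {"x": 0,"y": 0,"z": 0,"wx": 0,"wy": 0,"wz": 0,"fingers": -1},
  ],
)

```text
clock: 35.98
tool_pos: [0.617, 0.1803, 0.0428]
eef_rot: [1.0, -0.009, -0.0, 0.002]
contact_force: [-0.2, -0.4, -1.3]
opening: 0.288
```

```bash
python3 plan.py .618,.1857,.0225,-.8
```

```text
now 35.98 [0.617  0.1803 0.0428] yaw -1.1 zax [-0.001 -0.004 -1.   ] F [-0.2 -0.4 -1.3] op 25.3 q7 -0.96
-> .618,.1857,.0225,-.8 rows 1
  x 0.0012 y -0.0069 z 0.0254  w 0.0013 0.0003 -0.0016
```

apply_moves(
  series=[
    {"x": 0.001,"y": -0.006,"z": 0.003,"wx": 0.001,"wy": 0,"wz": -0.001,"fingers": -1},
    {"x": 0,"y": -0.001,"z": 0.01,"wx": 0,"wy": 0,"wz": 0,"fingers": -1},
    {"x": 0,"y": 0,"z": 0.008,"wx": 0,"wy": 0,"wz": 0,"fingers": -1},
    {"x": 0,"y": 0,"z": 0.003,"wx": 0,"wy": 0,"wz": 0,"fingers": -1},
    {"x": 0,"y": 0,"z": 0,"wx": 0,"wy": 0,"wz": 0,"fingers": -1},
  ],
)

```text
clock: 36.6
tool_pos: [0.6191, 0.187, 0.0239]
eef_rot: [1.0, -0.008, 0.001, -0.0]
contact_force: [-0.2, -0.2, -1.3]
opening: 0.284
```

```bash
python3 plan.py .618,.1857,.0227,-.8
```

```text
now 36.6 [0.6191 0.187  0.0239] yaw -0.9 zax [ 0.002  0.001 -1.   ] F [-0.2 -0.2 -1.3] op 25.0 q7 -0.97
-> .618,.1857,.0227,-.8 rows 1
  x -0.0013 y 0.0016 z 0.0014  w -0.0002 -0.0006 -0.0006
```

apply_moves(
  series=[
    {"x": 0,"y": 0,"z": 0.0015,"wx": 0,"wy": 0,"wz": 0,"fingers": -1},
    {"x": 0,"y": 0,"z": 0.0005,"wx": 0,"wy": 0,"wz": 0,"fingers": -1},
    {"x": 0,"y": 0,"z": 0,"wx": 0,"wy": 0,"wz": 0,"fingers": 0.2},
    {"x": 0,"y": 0,"z": 0,"wx": 0,"wy": 0,"wz": 0,"fingers": 0.2},
    {"x": 0,"y": 0,"z": 0,"wx": 0,"wy": 0,"wz": 0,"fingers": 0.2},
    {"x": 0,"y": 0,"z": -0.02,"wx": 0,"wy": 0,"wz": 0,"fingers": 0.2},
    {"x": 0,"y": 0,"z": -0.05,"wx": 0,"wy": 0,"wz": 0,"fingers": 0.2},
    {"x": 0,"y": 0,"z": -0.05,"wx": 0,"wy": 0,"wz": 0,"fingers": 0.2},
  ],
)

```text
clock: 37.6
tool_pos: [0.6179, 0.1865, 0.1209]
eef_rot: [1.0, -0.008, -0.001, 0.0]
contact_force: [0.4, 0.1, -0.3]
opening: 0.601
```

```bash
python3 - <<'E'
from seg import *
m=camera_model("wrist"); p,d=snapshot("wrist"); seg(m,d)
E
python3 plan.py .4302,-.0125,.11,-.8
```

```text
desk -0.0012
[324. 254.] 5066 zmax 0.017 TOP [609.5 157.6] [162.   90.2] 76.0 mean [615.3 169.7] ALL [609.5 157.6] [162.  90.] 76.0
[327. 236.] 3139 zmax 0.092 TOP [617.8 189. ] [20.5 20.5] 84.1 mean [617.8 189.5] ALL [617.7 192.9] [31. 39.] 89.8
now 37.65 [0.6208 0.1885 0.1267] yaw -0.9 zax [ 0.007  0.004 -1.   ] F [-0.3  1.3  2.9] op 52.9 q7 -0.89
-> .4302,-.0125,.11,-.8 rows 5
  x -0.0469 y 0.0510 z 0.0037  w -0.0002 -0.0004 -0.0001
  x -0.0469 y 0.0510 z 0.0038  w -0.0002 -0.0004 -0.0001
  x -0.0469 y 0.0510 z 0.0039  w -0.0002 -0.0004 -0.0001
  x -0.0469 y 0.0510 z 0.0040  w -0.0002 -0.0004 -0.0001
  x -0.0469 y 0.0509 z 0.0041  w -0.0002 -0.0004 -0.0001
```

Stamp is upright in the larger bay: top 92–93 mm, centre (617.8, 189). Now the small weight.

apply_moves(
  series=[
    {"x": -0.045,"y": 0.05,"z": 0.006,"wx": 0,"wy": 0,"wz": 0,"fingers": 0.2},
    {"x": -0.045,"y": 0.05,"z": 0.006,"wx": 0,"wy": 0,"wz": 0,"fingers": 0.2},
    {"x": -0.045,"y": 0.05,"z": 0.006,"wx": 0,"wy": -0.001,"wz": 0,"fingers": 0.2},
    {"x": -0.045,"y": 0.048,"z": 0.006,"wx": 0,"wy": -0.001,"wz": 0,"fingers": 0.2},
    {"x": -0.04,"y": 0.042,"z": 0.006,"wx": 0,"wy": -0.002,"wz": 0,"fingers": 0.2},
    {"x": -0.012,"y": 0.012,"z": 0.006,"wx": 0,"wy": -0.002,"wz": 0,"fingers": 0.2},
    {"x": -0.002,"y": 0.002,"z": 0.005,"wx": 0,"wy": 0,"wz": 0,"fingers": 0.2},
    {"x": 0,"y": 0,"z": 0,"wx": 0,"wy": 0,"wz": 0,"fingers": 0.2},
  ],
)

```text
clock: 38.65
tool_pos: [0.4327, -0.0121, 0.0976]
eef_rot: [1.0, -0.008, 0.004, -0.006]
contact_force: [0.0, -0.1, 0.2]
opening: 0.598
```

```bash
python3 plan.py .4302,-.0130,.06,-.8
```

```text
now 38.65 [ 0.4327 -0.0121  0.0976] yaw -0.9 zax [ 0.007  0.011 -1.   ] F [ 0.  -0.1  0.2] op 52.6 q7 -0.98
-> .4302,-.0130,.06,-.8 rows 1
  x -0.0034 y 0.0017 z 0.0470  w -0.0037 -0.0023 -0.0004
```

apply_moves(
  series=[
    {"x": -0.003,"y": 0.001,"z": 0.02,"wx": -0.004,"wy": -0.002,"wz": 0,"fingers": 0.2},
    {"x": 0,"y": 0,"z": 0.02,"wx": 0,"wy": 0,"wz": 0,"fingers": 0.2},
    {"x": 0,"y": 0,"z": 0.005,"wx": 0,"wy": 0,"wz": 0,"fingers": 0.2},
    {"x": 0,"y": 0,"z": 0,"wx": 0,"wy": 0,"wz": 0,"fingers": 0.2},
  ],
)

```text
clock: 39.15
tool_pos: [0.4371, -0.0068, 0.0613]
eef_rot: [1.0, -0.005, 0.005, -0.002]
contact_force: [0.4, 0.9, 0.7]
opening: 0.602
```

```bash
python3 - <<'E'
from seg import *
m=camera_model("wrist"); p,d=snapshot("wrist"); seg(m,d)
E
python3 plan.py .4300,-.0130,-.013,-.8,2
```

```text
desk -0.001
[565.  67.] 2873 zmax 0.017 TOP [582.6 101.6] [39.9 67.8] 75.8 mean [567.9  95.3] ALL [585.1 100.7] [41. 73.] 74.9
[312. 267.] 2376 zmax 0.055 TOP [428.7 -10.9] [16.8 16.8] 83.6 mean [428.6 -10.3] ALL [428.5  -8.9] [23. 27.] 85.1
[568. 281.] 1819 zmax 0.017 TOP [595.2 -26.6] [73.7 22.2] 14.0 mean [590.4 -27.8] ALL [596.7 -26.1] [79. 24.] 15.6
[246. 308.] 1489 zmax 0.11 TOP [406.1  -2.5] [11.8 24.2] 37.4 mean [405.   -1.5] ALL [406.3  -2.6] [12. 25.] 37.4
[404. 307.] 1405 zmax 0.11 TOP [465.1  -3.5] [24.1 11.1] 53.5 mean [466.3  -1.8] ALL [464.9  -3.4] [24. 12.] 53.4
[609. 318.] 1217 zmax 0.049 TOP [606.  -48.7] [ 6.6 10.4] 79.8 mean [607.2 -48. ] ALL [606.5 -48.9] [ 8. 37.] 88.6
now 39.2 [ 0.4372 -0.0068  0.0615] yaw -0.6 zax [ 0.01   0.004 -1.   ] F [ 1.   0.1 -0.4] op 53.1 q7 -1.1
-> .4300,-.0130,-.013,-.8,2 rows 2
  x -0.0049 y 0.0041 z 0.0465  w -0.0006 -0.0016 0.0007
  x -0.0047 y 0.0040 z 0.0465  w -0.0006 -0.0016 0.0007
```

apply_moves(
  series=[
    {"x": -0.009,"y": 0.007,"z": 0,"wx": -0.001,"wy": -0.003,"wz": 0.001,"fingers": 0.2},
    {"x": -0.001,"y": 0.001,"z": 0.005,"wx": 0,"wy": 0,"wz": 0,"fingers": 0.2},
    {"x": 0,"y": 0,"z": 0.005,"wx": 0,"wy": 0,"wz": 0,"fingers": 0.2},
    {"x": 0,"y": 0,"z": 0,"wx": 0,"wy": 0,"wz": 0,"fingers": 0.2},
  ],
)

```text
clock: 39.7
tool_pos: [0.4292, -0.0139, 0.0538]
eef_rot: [1.0, -0.007, 0.001, -0.001]
contact_force: [-1.0, 0.0, 0.4]
opening: 0.599
```

```bash
python3 plan.py .4296,-.0125,-.013,-.8,2
```

```text
now 39.7 [ 0.4292 -0.0139  0.0538] yaw -0.8 zax [ 0.002  0.001 -1.   ] F [-1.   0.   0.4] op 52.7 q7 -1.13
-> .4296,-.0125,-.013,-.8,2 rows 2
  x 0.0002 y -0.0008 z 0.0418  w -0.0002 -0.0003 -0.0000
  x 0.0002 y -0.0008 z 0.0417  w -0.0002 -0.0003 -0.0000
```

apply_moves(
  series=[
    {"x": 0,"y": -0.001,"z": 0.015,"wx": 0,"wy": 0,"wz": 0,"fingers": 0.2},
    {"x": -0.001,"y": 0,"z": 0.02,"wx": 0,"wy": 0,"wz": 0,"fingers": 0.2},
    {"x": -0.001,"y": 0,"z": 0.02,"wx": 0,"wy": 0,"wz": 0,"fingers": 0.2},
    {"x": 0,"y": 0,"z": 0.015,"wx": 0,"wy": 0,"wz": 0,"fingers": 0.2},
    {"x": 0,"y": 0,"z": 0.007,"wx": 0,"wy": 0,"wz": 0,"fingers": 0.2},
    {"x": 0,"y": 0,"z": 0,"wx": 0,"wy": 0,"wz": 0,"fingers": 0.2},
  ],
)

```text
clock: 40.45
tool_pos: [0.4222, -0.0149, -0.0073]
eef_rot: [1.0, -0.005, -0.008, 0.004]
contact_force: [-0.2, 0.1, -0.3]
opening: 0.604
```

```bash
python3 plan.py .4296,-.0125,-.013,-.8,1
```

```text
now 40.45 [ 0.4222 -0.0149 -0.0073] yaw -0.6 zax [-0.015 -0.007 -1.   ] F [-0.2  0.1 -0.3] op 53.1 q7 -1.75
-> .4296,-.0125,-.013,-.8,1 rows 1
  x 0.0094 y -0.0031 z 0.0070  w 0.0023 0.0048 0.0013
```

apply_moves(
  series=[
    {"x": 0.008,"y": -0.003,"z": 0.002,"wx": 0.002,"wy": 0.005,"wz": 0.001,"fingers": 0.2},
    {"x": 0.001,"y": 0,"z": 0.003,"wx": 0,"wy": 0,"wz": 0,"fingers": 0.2},
    {"x": 0,"y": 0,"z": 0,"wx": 0,"wy": 0,"wz": 0,"fingers": 0.2},
  ],
)

```text
clock: 40.83
tool_pos: [0.4298, -0.0126, -0.011]
eef_rot: [1.0, -0.006, 0.001, 0.001]
contact_force: [-0.0, -0.8, -0.4]
opening: 0.599
```

```bash
python3 plan.py .4296,-.0125,-.013,-.8,1; python3 -c "
from plant import *
print(get_state()['q'].round(2))"
```

```text
now 40.83 [ 0.4298 -0.0126 -0.011 ] yaw -0.7 zax [ 0.001 -0.001 -1.   ] F [-0.  -0.8 -0.4] op 52.7 q7 -1.8
-> .4296,-.0125,-.013,-.8,1 rows 1
  x -0.0002 y -0.0001 z 0.0025  w 0.0004 -0.0004 0.0004
[ 0.13  0.93 -0.34  2.27  1.71  0.27 -1.8 ]
```

apply_moves(
  series=[
    {"x": 0,"y": 0,"z": 0.002,"wx": 0,"wy": 0,"wz": 0,"fingers": 0.2},
    {"x": 0,"y": 0,"z": 0,"wx": 0,"wy": 0,"wz": 0,"fingers": -1},
    {"x": 0,"y": 0,"z": 0,"wx": 0,"wy": 0,"wz": 0,"fingers": -1},
    {"x": 0,"y": 0,"z": 0,"wx": 0,"wy": 0,"wz": 0,"fingers": -1},
    {"x": 0,"y": 0,"z": 0,"wx": 0,"wy": 0,"wz": 0,"fingers": -1},
    {"x": 0,"y": 0,"z": 0,"wx": 0,"wy": 0,"wz": 0,"fingers": -1},
    {"x": 0,"y": 0,"z": 0,"wx": 0,"wy": 0,"wz": 0,"fingers": -1},
  ],
  force=35,
)

```text
clock: 41.7
tool_pos: [0.4297, -0.0127, -0.0124]
eef_rot: [1.0, -0.006, 0.001, 0.001]
contact_force: [-0.3, -1.0, -0.5]
opening: 0.311
```

```bash
python3 plan.py .4296,-.0125,.06,-.8,2 .599,.1105,.06,-.8
```

```text
now 41.7 [ 0.4297 -0.0127 -0.0124] yaw -0.7 zax [ 0.001 -0.002 -1.   ] F [-0.3 -1.  -0.5] op 27.4 q7 -1.81
-> .4296,-.0125,.06,-.8,2 rows 2
  x 0.0000 y -0.0000 z -0.0452  w 0.0003 -0.0002 0.0002
  x -0.0000 y -0.0001 z -0.0452  w 0.0003 -0.0002 0.0002
-> .599,.1105,.06,-.8 rows 4
  x 0.0524 y -0.0392 z -0.0000  w 0.0000 0.0000 0.0000
  x 0.0524 y -0.0392 z -0.0000  w 0.0000 0.0000 0.0000
  x 0.0524 y -0.0392 z -0.0000  w 0.0000 0.0000 0.0000
  x 0.0524 y -0.0392 z -0.0000  w 0.0000 0.0000 0.0000
```

apply_moves(
  series=[
    {"x": 0,"y": 0,"z": -0.02,"wx": 0,"wy": 0,"wz": 0,"fingers": -1},
    {"x": 0,"y": 0,"z": -0.04,"wx": 0,"wy": 0,"wz": 0,"fingers": -1},
    {"x": 0.01,"y": -0.008,"z": -0.035,"wx": 0,"wy": 0,"wz": 0,"fingers": -1},
    {"x": 0.04,"y": -0.03,"z": -0.01,"wx": 0,"wy": 0,"wz": 0,"fingers": -1},
    {"x": 0.05,"y": -0.037,"z": 0,"wx": 0,"wy": 0,"wz": 0,"fingers": -1},
    {"x": 0.045,"y": -0.034,"z": 0,"wx": 0,"wy": 0,"wz": 0,"fingers": -1},
    {"x": 0.03,"y": -0.02,"z": 0,"wx": 0,"wy": 0,"wz": 0,"fingers": -1},
    {"x": 0.008,"y": -0.006,"z": 0,"wx": 0,"wy": 0,"wz": 0,"fingers": -1},
  ],
)

```text
clock: 42.7
tool_pos: [0.5762, 0.0918, 0.0587]
eef_rot: [1.0, -0.008, -0.004, 0.004]
contact_force: [-1.5, 0.0, -2.4]
opening: 0.303
```

```bash
python3 plan.py .599,.110,.05,-.8
```

```text
now 42.7 [0.5762 0.0918 0.0587] yaw -0.9 zax [-0.009 -0.009 -1.   ] F [-1.5  0.  -2.4] op 26.7 q7 -0.95
-> .599,.110,.05,-.8 rows 1
  x 0.0283 y -0.0233 z 0.0105  w 0.0029 0.0028 -0.0004
```

apply_moves(
  series=[
    {"x": 0.015,"y": -0.012,"z": 0,"wx": 0.002,"wy": 0.002,"wz": 0,"fingers": -1},
    {"x": 0.01,"y": -0.009,"z": 0.005,"wx": 0.001,"wy": 0.001,"wz": 0,"fingers": -1},
    {"x": 0.002,"y": -0.002,"z": 0.01,"wx": 0,"wy": 0,"wz": 0,"fingers": -1},
    {"x": 0,"y": 0,"z": 0.01,"wx": 0,"wy": 0,"wz": 0,"fingers": -1},
    {"x": 0,"y": 0,"z": 0,"wx": 0,"wy": 0,"wz": 0,"fingers": -1},
  ],
)

```text
clock: 43.32
tool_pos: [0.5952, 0.1075, 0.0354]
eef_rot: [1.0, -0.008, -0.002, 0.002]
contact_force: [-0.6, -0.2, -2.2]
opening: 0.307
```

```bash
python3 plan.py .599,.110,-.0077,-.8
```

```text
now 43.33 [0.5952 0.1075 0.0354] yaw -0.9 zax [-0.005 -0.004 -1.   ] F [-0.6 -0.2 -2.2] op 27.0 q7 -0.95
-> .599,.110,-.0077,-.8 rows 1
  x 0.0049 y -0.0034 z 0.0539  w 0.0012 0.0015 -0.0004
```

apply_moves(
  series=[
    {"x": 0.005,"y": -0.003,"z": 0.005,"wx": 0.001,"wy": 0.001,"wz": 0,"fingers": -1},
    {"x": 0,"y": 0,"z": 0.012,"wx": 0,"wy": 0,"wz": 0,"fingers": -1},
    {"x": 0,"y": 0,"z": 0.01,"wx": 0,"wy": 0,"wz": 0,"fingers": -1},
    {"x": 0,"y": 0,"z": 0.002,"wx": 0,"wy": 0,"wz": 0,"fingers": -1},
    {"x": 0,"y": 0,"z": 0,"wx": 0,"wy": 0,"wz": 0,"fingers": -1},
  ],
)

```text
clock: 43.95
tool_pos: [0.5991, 0.1094, 0.0104]
eef_rot: [1.0, -0.008, -0.001, 0.001]
contact_force: [0.8, -0.2, -1.5]
opening: 0.309
```

```bash
python3 plan.py .599,.110,-.0077,-.8
```

```text
now 43.95 [0.5991 0.1094 0.0104] yaw -0.9 zax [-0.002 -0.001 -1.   ] F [ 0.8 -0.2 -1.5] op 27.2 q7 -0.98
-> .599,.110,-.0077,-.8 rows 1
  x -0.0001 y -0.0008 z 0.0226  w 0.0003 0.0006 -0.0005
```

apply_moves(
  series=[
    {"x": 0,"y": -0.001,"z": 0.006,"wx": 0,"wy": 0.001,"wz": 0,"fingers": -1},
    {"x": 0,"y": 0,"z": 0.008,"wx": 0,"wy": 0,"wz": 0,"fingers": -1},
    {"x": 0,"y": 0,"z": 0.005,"wx": 0,"wy": 0,"wz": 0,"fingers": -1},
    {"x": 0,"y": 0,"z": 0.002,"wx": 0,"wy": 0,"wz": 0,"fingers": -1},
    {"x": 0,"y": 0,"z": 0,"wx": 0,"wy": 0,"wz": 0,"fingers": -1},
  ],
)

```text
clock: 44.58
tool_pos: [0.5994, 0.1104, -0.0073]
eef_rot: [1.0, -0.008, 0.001, 0.0]
contact_force: [0.3, 0.3, -1.7]
opening: 0.304
```

```bash
python3 plan.py .599,.110,-.0077,-.8
```

```text
now 44.58 [ 0.5994  0.1104 -0.0073] yaw -0.9 zax [ 0.002 -0.001 -1.   ] F [ 0.3  0.3 -1.7] op 26.7 q7 -1.0
-> .599,.110,-.0077,-.8 rows 1
  x -0.0005 y 0.0005 z 0.0006  w 0.0002 -0.0006 -0.0005
```

apply_moves(
  series=[
    {"x": 0,"y": 0,"z": 0.001,"wx": 0,"wy": 0,"wz": 0,"fingers": -1},
    {"x": 0,"y": 0,"z": 0,"wx": 0,"wy": 0,"wz": 0,"fingers": -0.1},
    {"x": 0,"y": 0,"z": 0,"wx": 0,"wy": 0,"wz": 0,"fingers": -0.1},
    {"x": 0,"y": 0,"z": 0,"wx": 0,"wy": 0,"wz": 0,"fingers": -0.1},
    {"x": 0,"y": 0,"z": -0.02,"wx": 0,"wy": 0,"wz": 0,"fingers": -0.1},
    {"x": 0,"y": 0,"z": -0.05,"wx": 0,"wy": 0,"wz": 0,"fingers": -0.1},
    {"x": 0,"y": 0,"z": -0.06,"wx": 0,"wy": 0,"wz": 0,"fingers": 0.2},
    {"x": 0,"y": 0,"z": -0.06,"wx": 0,"wy": 0,"wz": 0,"fingers": 0.2},
  ],
)

```text
clock: 45.58
tool_pos: [0.5976, 0.1103, 0.1489]
eef_rot: [1.0, -0.007, -0.001, 0.001]
contact_force: [1.2, -0.4, -0.4]
opening: 0.599
```

apply_moves(
  series=[
    {"x": -0.03,"y": 0.03,"z": -0.05,"wx": 0,"wy": 0,"wz": 0,"fingers": 0.2},
    {"x": -0.03,"y": 0.05,"z": -0.05,"wx": 0,"wy": 0,"wz": 0,"fingers": 0.2},
    {"x": -0.03,"y": 0.05,"z": -0.05,"wx": 0,"wy": 0,"wz": 0,"fingers": 0.2},
    {"x": -0.02,"y": 0.03,"z": -0.03,"wx": 0,"wy": 0,"wz": 0,"fingers": 0.2},
    {"x": 0,"y": 0,"z": 0,"wx": 0,"wy": 0,"wz": 0,"fingers": 0.2},
    {"x": 0,"y": 0,"z": 0,"wx": 0,"wy": 0,"wz": 0,"fingers": 0.2},
  ],
)

```text
clock: 46.32
tool_pos: [0.5068, -0.0168, 0.3058]
eef_rot: [1.0, -0.006, 0.006, 0.0]
contact_force: [0.3, -0.3, 0.2]
opening: 0.603
```

```bash
python3 plan.py; python3 - <<'E'
from seg import *
m=camera_model("wrist"); p,d=snapshot("wrist"); seg(m,d); cv2.imwrite("pics/w9.png",p[:,:,::-1])
m=camera_model("top"); p,d=snapshot("top"); print("top");seg(m,d)
p,d=snapshot("scene"); cv2.imwrite("pics/s9.png",cv2.resize(p[150:330,200:480,::-1],(784,504),interpolation=cv2.INTER_CUBIC))
E
```

```text
now 46.33 [ 0.5068 -0.0168  0.3058] yaw -0.7 zax [ 0.012 -0.001 -1.   ] F [ 0.3 -0.3  0.2] op 53.0 q7 -0.54
desk -0.0009
[410.  61.] 2048 zmax 0.018 TOP [605.  138.8] [121.9  90.6] 76.1 mean [604.2 127. ] ALL [605.1 139. ] [123.  91.] 76.1
[423.   9.] 690 zmax 0.056 TOP [616.7 176. ] [ 1.9 13.2] 85.5 mean [616.9 175.9] ALL [616.8 177.7] [19. 40.] 83.3
[404.  76.] 689 zmax 0.061 TOP [597.8 111.4] [16.1 15.9] 43.7 mean [597.8 111. ] ALL [598.2 111. ] [27. 27.] 75.5
[534. 170.] 3241 zmax 0.05 TOP [767.2   3.7] [ 9.4 10. ] 55.2 mean [766.3   4.1] ALL [760.8   5.6] [77. 65.] 78.3
[396. 252.] 1699 zmax 0.017 TOP [ 606.  -136.6] [227.6  90. ] 89.1 mean [599.2 -99.7] ALL [ 605.9 -138.2] [231.  90.] 89.1
[403. 249.] 2604 zmax 0.053 TOP [606.3 -89.1] [82.2 32. ] 89.2 mean [606.  -98.5] ALL [606.7 -98.8] [108.  37.] 89.0
[384. 340.] 482 zmax 0.053 TOP [ 584.5 -214.2] [20.3 31.3] 20.5 mean [ 586.6 -214.9] ALL [ 585.8 -212. ] [21. 33.] 11.7
[396. 409.] 1134 zmax 0.085 TOP [ 603.7 -301.3] [28.7 27.9] 21.7 mean [ 603.1 -299.6] ALL [ 602.7 -311.4] [90. 53.] 1.5
top
desk 0.0013
[431. 148.] 655 zmax 0.025 TOP [ 800.9 -350.5] [127.   51.6] 23.1 mean [ 807.4 -338.9] ALL [ 790.1 -330.2] [120.  61.] 2.0
[129. 161.] 2385 zmax 0.096 TOP [769.7 545.9] [107.7 160.4] 89.9 mean [779.6 557.3] ALL [767.2 545. ] [110. 166.] 89.8
[316. 162.] 533 zmax 0.049 TOP [767.2   5.9] [32.6 25. ] 21.5 mean [765.2   5.9] ALL [766.7   6.6] [77. 78.] 34.5
[264. 216.] 854 zmax 0.094 TOP [617.2 189. ] [19.8 19.4] 13.7 mean [617.4 189.2] ALL [610.5 158.9] [161.  95.] 76.3
[385. 214.] 2006 zmax 0.084 TOP [ 602.8 -300.5] [27.7 28.6] 44.8 mean [ 602.4 -300.5] ALL [ 604.7 -181. ] [313.  94.] 89.6
[131. 286.] 349 zmax 0.08 TOP [413.  551.6] [38.5 38.9] 67.6 mean [411.1 552.9] ALL [415.9 551.4] [58. 46.] 24.5
```

View pics/s9.png

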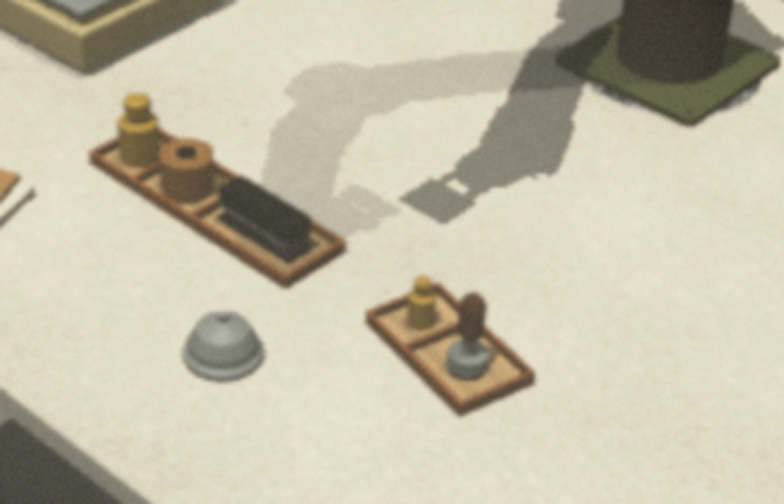

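View pics/w9.png

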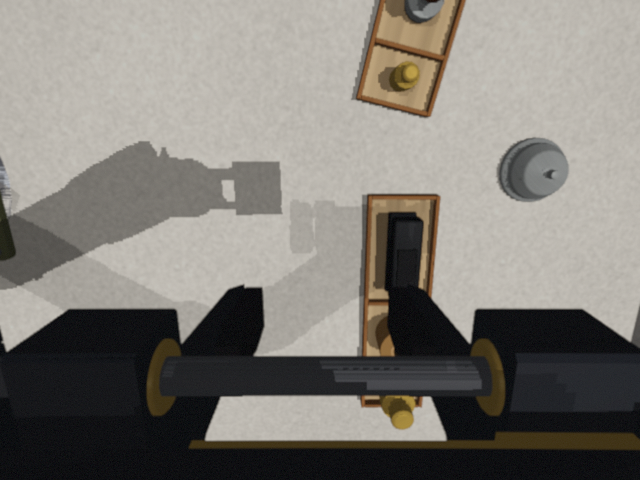

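The scene crop shows all five objects upright in their bays: large weight (138,130), tape (186,170), stapler (265,218), small weight (422,303), stamp (468,335). In the wrist picture the small weight (404,76) and stapler (403,250) sit clear of the rims and the bell is in place. Handing in.

```bash
python3 -c "
from plant import *
print(finish_job())"
```

```text
the job is handed in; nothing more can be done
None
```

Both kits are made up and the job was handed in at about 46.5 s. I placed the stapler, tape, large weight, date stamp and small weight in that order.

**Last checks:** the camera and depth measurements put each object upright, within about 2 mm of its bay centre. Tops are at 53, 53, 85, 93–94 and 61 mm, in the order placed. That is each object's height plus the 5 mm floor, so all are flat on the bay floor. The gripper was clear of everything. The bell measured in the same place as at the start. For the ink bottle, the arm's path stayed well away from it. The first picture saw it only in part, so I could not compare its position closely.

**What disagreed:** the reported tool point lies about 27 mm beyond the real fingertips. Because of this, my first two attempts to grip the stapler closed just above it without moving it. I confirmed the offset with the wrist camera's depth and a gentle descent that met no contact, then corrected for it on every later pick. The fingers also sat about 1–2 mm off centre sideways, which I corrected for as well.

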